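Refit the sprung shield of a grinding hood and start the suction

ROBOT

A 6-joint arm with a two-finger parallel gripper is mounted at the origin on the work surface. World frame = base frame: x ahead of the robot, y to its left, z up, the work surface at z = 0. Lengths are in m, angles in rad, forces in N, time in s.
With the tool pointing down it reaches from about 0.25 to 0.725 m from the base axis. Payload 4 kg.
Tool frame: the origin (TCP) lies at the centre of the arm's flange, where the gripper is bolted on; the fingertips stand 173 mm ahead of it and the grasp point (between the pads) lies 155 mm ahead of it; x points along the fingers, z is the direction in which the jaws open and shut, and the axes are right-handed (so a half turn about x gives the same grasp; the last joint's range is limited). The gripper opens to 85 mm and grips with 20 to 120 N. Pads are 22 mm wide; open, the fingers measure 114 mm over their backs; the gripper's body (76 mm by 85 mm) begins 54 mm behind the grasp point. The pads swing forward as they close: fully open they stand 13 mm farther back than shut.
Start: joints at [1.228, 0.241, 0.005, 1.335, 0, 1.571], TCP at [0.168, 0.471, 0.405] pointing down, gripper open.
Joint ranges: [-2.72, 2.72], [-1.05, 1.87], [-1.09, 1.28], [-1.99, 2.15], [-1.42, 1.44], [-3.14, 3.14]. Speed limits (rad/s): [2.79, 2.79, 3.14, 3.14, 3.14, 3.14].

INTERFACE

Orientations are given as a unit quaternion [x, y, z, w].
In Python, from workcell import bot gives the robot as it stands.
- The arm moves only by the tool arm_command, never from a script. Its argument "moves" is one flat list of numbers, 7 for each row, row after row: the shift along the tool's x, y, z in m, then the turn, a rotation vector about the tool's x, y, z in rad, then the closure, from -1 (fully open) to 1 (shut). A call has 1 to 20 rows; each row shifts and turns the pose as measured when the row begins, along the tool's axes as they then stand; what a row does not reach is not made up. A row lasts 1/12 s, in which the tool goes at most 41.7 mm and 7.16 degrees, less where a joint would pass 70% of its speed; a pose out of reach is approached as far as the arm can. A call with a gripper value outside its range is refused whole. The fingers move at their own pace and stop on an object; the grip force is fixed at half the most. Time passes only in rows, so rows that do not move let the fingers close. It gives the time, the measured TCP pose, the force and the opening at its end, in the units of the state.
- bot.get_obs(): the state, without advancing time (a new reading comes with each control period).
- bot.camera(name): name is "scene" or "top"; returns the picture (400x640x3 uint8, red, green, blue); there is no depth.
- bot.get_calibration(name): a dict with "mtx" (3x3 intrinsics, pixels), "dist" ([k1, k2, p1, p2, k3] as OpenCV has them; the pictures are not rectified), "world_from_camera" (4x4, takes a point from camera to world coordinates). Camera axes: x right, y up, looking along -z (the intrinsics and any distortion apply to the point x, -y, -z); pixel columns grow to the right and rows downward; lengths in m; the calibration is good to about 2 mm. A picture is of the moment at which its call begins. get_calibration takes no time and is no camera call.
- bot.job_done(): hands the job in, once; it reports no verdict.
The state is a dict: "clock": time; "joint_pos": joint angles; "joint_vel": joint speeds; "tau": joint torques, N m; "eef_pos": TCP position; "tool_rot": TCP orientation; "ft_force": force on the tool from outside, world axes, zero at the start; "ft_torque": the same for the moment, N m; "grip_width": finger opening in m.
Only numpy, scipy, OpenCV 4.12 (cv2) and the standard library are available. Lean on these libraries where they do the work, as an engineer would, in place of code of your own. Each camera call takes 0.05 s, during which the arm holds its last target.

TASK

The clear shield of the bench grinding hood has been washed and stands in its drying stand. Without dropping it, hang it back between the hood's two brackets: press its sprung pin in until the rail fits between them, then let it out so that both end pins sit fully home in the bracket recesses, and let go so that the shield hangs by itself. Only then switch the suction on, by flipping the toggle on the hood's roof over to the shield's side; leave the mug and the plaster cast where they are.

Things in the scene. Friction and masses are not known exactly. Their poses are not given: they have to be found in the camera images.
- hood: White steel extraction hood, 258 mm wide (y), fixed, yawed up to 0.2 rad, open at its front (-x). Origin: underside. Plinth 45 mm high, x -90 to 120 mm; cheeks and rear wall 12 mm thick; flat roof x 0 to 132 mm, top at 190 mm. Two bracket arms reach forward from the cheeks' tops and end in steel lugs, with open air below and before them. Left or right of the robot, the stand opposite.
- left_recess (a point): Nominal centre of the mouth of the blind round recess in the left lug's inner face: hood (-70, 105, 205) mm. Each lug is clamped by a screw in a lengthwise slot of its arm and sits up to 7 mm before or behind this point (hood x), the two unlike: feel or look for it. The recess runs in along the hood's +y: bore 9.5 mm wide, 8 mm deep; no countersink.
- right_recess (a point): The same on the right bracket, facing the left one: hood (-70, -105, 205) mm, running in along -y, its lug also up to 7 mm fore or aft. The inner faces are 210 mm apart. Each lug is 40 (x) x 12 (y) x 24 (z) mm, the recess in its middle, its top 12 mm above the recess's axis. Arms and cheeks behind the lugs stand 117 mm or more from the middle.
- shield: Loose clear plastic shield, 0.16 to 0.26 kg, upright in the stand at first. Origin: centre of its top rail, on the pins' axis; y along the rail, z up. Rail: square aluminium bar 18 x 18 x 198 mm (ends at y +-99): grip it across x. Pane 5 mm thick, 146 mm wide, below the rail in its middle plane, down to z -90 mm. Steel pins of 7 mm diameter on the rail's ends. Fits the hood either way round.
- fixed_pin_tip (a point): Tip of the fixed pin, shield (0, -106, 0) mm: it sticks out 7 mm from the rail's -y end. Fully home: 7 mm deep in its recess, the rail's end against the lug.
- sprung_pin_tip (a point): Tip of the sprung pin: 20 mm out of the rail's +y end when free, shield (0, 119, 0) mm. Pushed straight in by up to 17 mm; spring 3 N when free, rising 0.3 N per mm. With its tip at the bottom of a recess the rail can be pushed right up to that lug (pin 12 mm in, 7 N), leaving 5 mm between the fixed pin and the other lug's face. Tilting the rail 0.17 rad takes its fixed end over that lug.
- stand: White plastic drying stand, fixed, yawed up to 0.3 rad: base 100 x 200 x 12 mm, four posts to 51 mm height forming two 8 mm slots along its y axis, where the pane stands on the base with the rail's axis 102 mm above the bench. Origin: underside. Lift the shield straight up by 45 mm to clear the posts.
- toggle (a joint): Angle of the suction switch's bat, rad: -0.32 = off, leaning to the rear (hood +x); +0.32 = on, leaning forward to the shield's side (hood -x); 0 = upright. It snaps over centre on a spring, about 2 N at its tip.
- toggle_tip (a point): Top end of the steel toggle bat on the hood's roof, 9 mm thick, 31 mm long from its pivot; about 38 mm above the roof, moves 20 mm forward from off to on.
- switch_pivot (a point): Pivot of the toggle, hood (60, -30) mm, 8 mm above the roof's top, in a steel bush 18 mm wide and 10 mm high.
- mug: Blue-grey stoneware mug, 82 mm wide, 95 mm high, bystander. Origin: centre of its underside.
- cast: Plaster cast of a dental arch, 60 x 66 x 33 mm, bystander. Origin: centre of its underside.
There are look-alikes about, which are no part of the job. There is more than one size of the shield; the job needs the larger.

How it is judged:
By the outcome, as a careful person would: the job done as asked, in the order asked, and still so for the second after the job is handed in, with the robot touching nothing.
It also fails if it takes over 72 s, if anything falls off the work surface, if the arm or the gripper's body presses on something with over 40 N, if the wrist force passes 120 N, or if a joint passes its speed limit or range.

## Working session

There is one attempt and no reset: what is moved stays moved. The work goes in short steps, Python scripts to look and compute and a tool call to move; the robot and the scene stay as the last step left them, time stands still between calls to the robot, and variables do not carry over. Pictures are saved under pics/ and viewed, and the job is handed in when it is done.

Besides the shell and the picture viewer there is one more tool, called after ">>>" in YAML: its name, and indented under it one key for each argument. arm_command: Moves the arm, as the interface text tells. Its arguments: {"type":"object","properties":{"moves":{"type":"array"}},"required":["moves"]}

```bash
ls; mkdir -p pics; python3 - <<'E'
from workcell import bot
import cv2
o=bot.get_obs(); print(o)
for n in ("scene","top"):
    im=bot.camera(n); cv2.imwrite(f"pics/{n}0.png",im[:,:,::-1]); c=bot.get_calibration(n); print(n,c)
E
```

```text
pics
{'clock': 0.0, 'joint_pos': array([1.22799016e+00, 2.41404611e-01, 3.69203012e-03, 1.33518993e+00,
       1.07695785e-05, 1.57078422e+00]), 'joint_vel': array([ 9.19525892e-04,  7.77049946e-05, -1.88414691e-03, -9.61471009e-04,
        6.91913257e-04,  7.75313750e-04]), 'tau': array([ 7.80418650e-04, -3.72317111e+01,  2.52408242e+01,  1.71011098e-02,
        9.82129791e-05, -3.06879492e-06]), 'eef_pos': array([0.16797061, 0.47064544, 0.40380446]), 'tool_rot': array([-0.40781986,  0.57856378,  0.40696805,  0.57734211]), 'ft_force': array([-0.20941575,  0.37200034, -0.55997603]), 'ft_torque': array([0.02712731, 0.0095106 , 0.02763498]), 'grip_width': 0.0851616172834487}
scene {'mtx': array([[405.27691243,   0.        , 318.8823975 ],
       [  0.        , 405.27691243, 205.9072163 ],
       [  0.        ,   0.        ,   1.        ]]), 'dist': array([0.00519221, 0.        , 0.        , 0.        , 0.        ]), 'world_from_camera': array([[-0.33683304, -0.64796555,  0.68314285,  1.08096999],
       [ 0.94156333, -0.23071308,  0.24541794,  0.23322429],
       [-0.00141238,  0.72588713,  0.68781239,  0.82243368],
       [ 0.        ,  0.        ,  0.        ,  1.        ]])}
top {'mtx': array([[374.659486  ,   0.        , 321.48354692],
       [  0.        , 374.659486  , 196.35715589],
       [  0.        ,   0.        ,   1.        ]]), 'dist': array([-0.03957819,  0.        ,  0.        ,  0.        ,  0.        ]), 'world_from_camera': array([[ 0.01850501,  0.99905354, -0.0393648 ,  0.37990734],
       [-0.99935665,  0.01969172,  0.02997547,  0.02038867],
       [ 0.03072226,  0.03878478,  0.99877519,  1.18406787],
       [ 0.        ,  0.        ,  0.        ,  1.        ]])}
```

View pics/scene0.png

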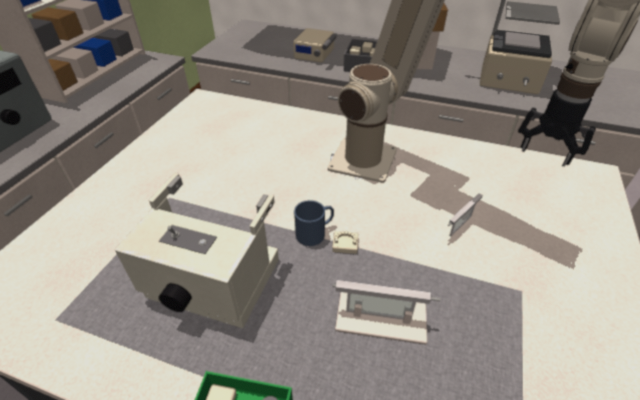

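View pics/top0.png

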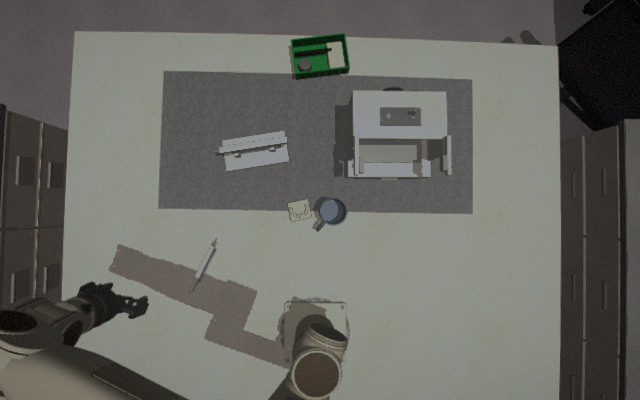

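```bash
python3 - <<'E'
import cv2
t=cv2.imread("pics/top0.png"); s=cv2.imread("pics/scene0.png")
def c(im,x0,y0,x1,y1,k,n): cv2.imwrite(f"pics/{n}.png",cv2.resize(im[y0:y1,x0:x1],None,fx=k,fy=k,interpolation=cv2.INTER_CUBIC))
c(t,335,80,465,190,6,"c_top_hood"); c(t,205,120,300,180,8,"c_top_stand")
c(s,110,165,290,330,4,"c_sc_hood"); c(s,320,270,450,350,6,"c_sc_stand")
E
```

```text
(no output)
```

View pics/c_top_hood.png

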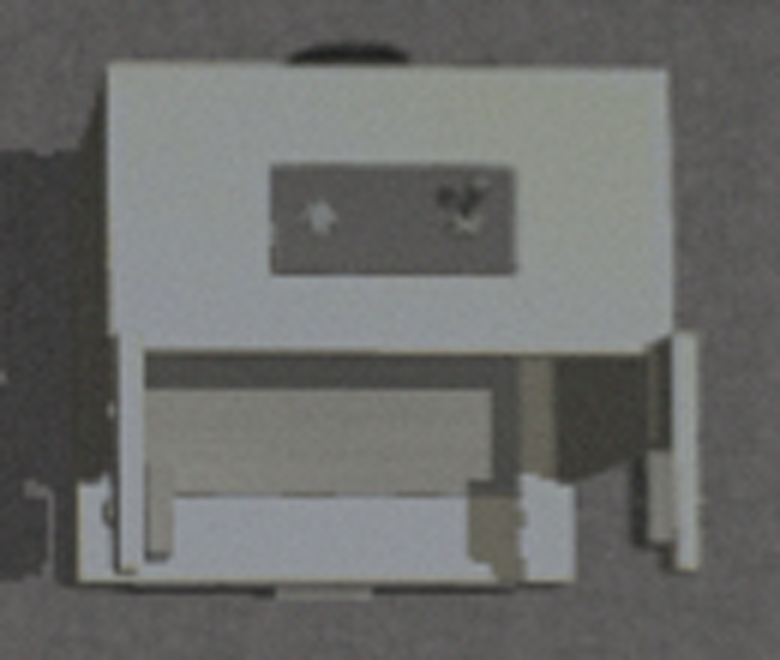

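View pics/c_top_stand.png

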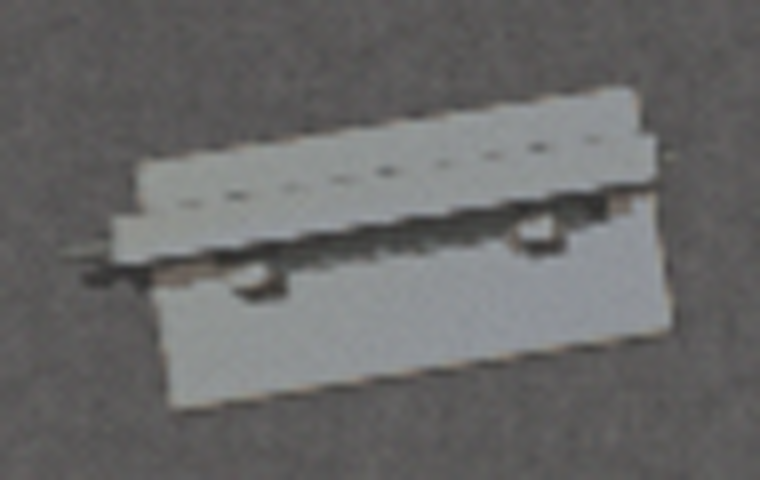

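View pics/c_sc_hood.png

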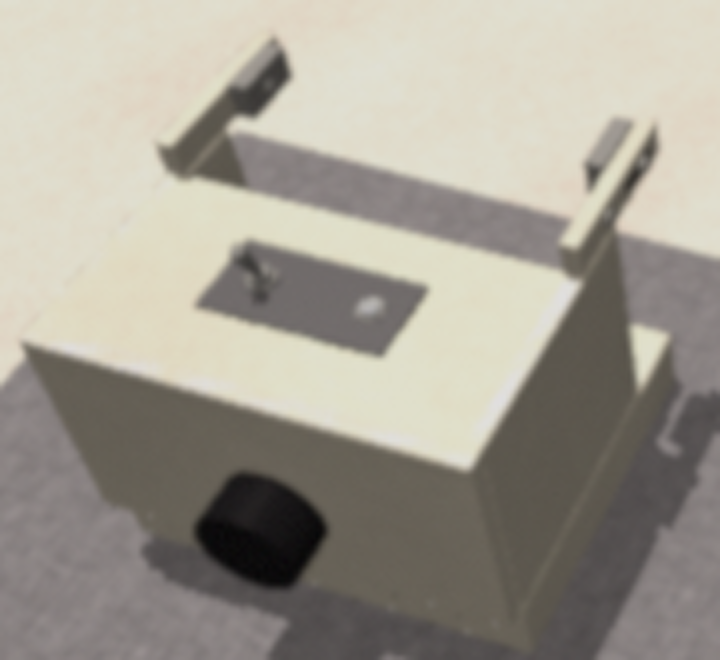

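View pics/c_sc_stand.png

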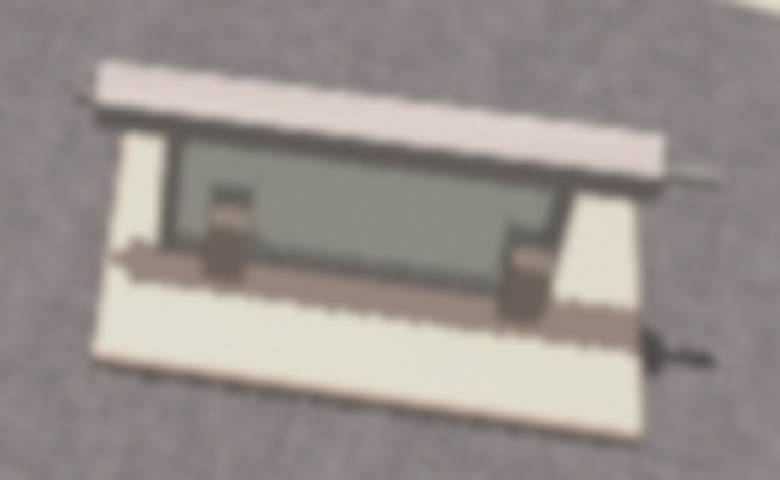

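```bash
cat > h.py <<'E'
import numpy as np, cv2
from workcell import bot
from scipy.optimize import least_squares
from scipy.spatial.transform import Rotation as R
C={n:bot.get_calibration(n) for n in("scene","top")}
def proj(n,P):
    P=np.atleast_2d(np.asarray(P,float)); c=C[n]; W=c["world_from_camera"]
    q=(P-W[:3,3])@W[:3,:3]; q=q*[1,-1,-1]
    return cv2.projectPoints(q,np.zeros(3),np.zeros(3),c["mtx"],c["dist"])[0][:,0]
def ray(n,uv):
    c=C[n]; W=c["world_from_camera"]
    u=cv2.undistortPoints(np.array([[uv]],float),c["mtx"],c["dist"])[0,0]
    return W[:3,3], W[:3,:3]@np.array([u[0],-u[1],-1])
def atz(n,uv,z):
    o,d=ray(n,uv); return o+d*(z-o[2])/d[2]
def tri(uvs,uvt):
    A=[];b=[]
    for n,uv in(("scene",uvs),("top",uvt)):
        o,d=ray(n,uv); d=d/np.linalg.norm(d); M=np.eye(3)-np.outer(d,d); A.append(M); b.append(M@o)
    A=np.vstack(A);b=np.hstack(b); x=np.linalg.lstsq(A,b,rcond=None)[0]; return x,np.linalg.norm(A@x-b)*1e3
def snap(name,k=1):
    im=np.mean([bot.camera(name).astype(float) for _ in range(k)],0); return im[:,:,::-1].astype(np.uint8).copy()
def crop(im,x0,y0,x1,y1,k,n):
    cv2.imwrite(f"pics/{n}.png",cv2.resize(im[y0:y1,x0:x1],None,fx=k,fy=k,interpolation=cv2.INTER_CUBIC))
def pose(): 
    o=bot.get_obs(); return o["eef_pos"],R.from_quat(o["tool_rot"])
E
python3 - <<'E'
from h import *
t=lambda x,y:(335+x/6,80+y/6)
s=lambda x,y:(110+x/4,165+y/4)
# roof corners etc
obs=[("top",(132,129,190),t(107,64)),("top",(132,-129,190),t(668,69)),
("scene",(132,-129,190),s(24,346)),("scene",(132,129,190),s(470,470))]
lug=[("top",1,(20,105,217),t(172,460)),("top",1,(-20,105,217),t(172,559)),("top",-1,(20,-105,217),t(648,450)),("top",-1,(-20,-105,217),t(648,544))]
def P(p,v,d=0):
    v=np.array(v)/1e3+[d,0,0]; c,s_=np.cos(p[2]),np.sin(p[2])
    return [p[0]+c*v[0]-s_*v[1],p[1]+s_*v[0]+c*v[1],v[2]]
def res(p):
    r=[]
    for n,v,uv in obs: r+=list(proj(n,P(p,v))[0]-uv)
    for n,sd,v,uv in lug: r+=list(proj(n,P(p,(v[0]-70,v[1],v[2]),p[3] if sd>0 else p[4]))[0]-uv)
    r+=list(np.array(p[3:])/.007*.1)
    return np.array(r)
f=least_squares(res,[.5,-.2,0,0,0]); print(f.x.round(4)); print(res(f.x).round(2))
p=f.x
for sd,d in((1,p[3]),(-1,p[4])):
    q=P(p,(-70,105*sd,205),d); print(sd,np.round(q,4),proj("scene",q),proj("top",q))
print("recess px",s(265,85))
# stand/shield: rail top corners z=.111
t2=lambda x,y:(205+x/8,120+y/8); s2=lambda x,y:(320+x/6,270+y/6)
for nm,uv in(("L front",t2(116,265)),("L back",t2(112,215)),("R back",t2(655,133)),("R front",t2(657,183))): print(nm,atz("top",uv,.111).round(4))
for nm,uv in(("s R rear(near cam)",s2(98,105)),("s Rtop far",s2(98,62)),("s L top far",s2(664,135))): print(nm,atz("scene",uv,.111).round(4))
E
```

```text
[ 5.789e-01 -2.186e-01  3.200e-02 -3.500e-03  3.000e-04]
[-1.29 -0.09 -0.88 -0.81 -2.67 -1.94  0.13 -1.16 -0.54  0.61 -0.25 -0.6
 -0.64  0.28 -0.22 -0.26 -0.05  0.  ]
1 [ 0.5021 -0.116   0.205 ] [[259.40838685 202.56252545]] [[362.62614677 165.47441086]]
-1 [ 0.5126 -0.3257  0.205 ] [[176.34369295 184.95847718]] [[440.9868665  163.41382473]]
recess px (176.25, 186.25)
L front [0.5404 0.2829 0.111 ]
L back [0.5584 0.2849 0.111 ]
R back [0.5924 0.0911 0.111 ]
R front [0.5743 0.09   0.111 ]
s R rear(near cam) [0.5971 0.0981 0.111 ]
s Rtop far [0.5796 0.0924 0.111 ]
s L top far [0.543  0.2867 0.111 ]
```

```bash
cat >> h.py <<'E'
def hood(p,v,d=0):
    v=np.array(v,float)/1e3+[d,0,0]; c,s_=np.cos(p[2]),np.sin(p[2])
    return np.array([p[0]+c*v[0]-s_*v[1],p[1]+s_*v[0]+c*v[1],v[2]])
def box(f,x0,x1,y0,y1,z0,z1):
    c=np.array([f((x,y,z)) for x in(x0,x1) for y in(y0,y1) for z in(z0,z1)])
    return c,[(0,1),(2,3),(4,5),(6,7),(0,2),(1,3),(4,6),(5,7),(0,4),(1,5),(2,6),(3,7)]
def draw(im,n,bx,x0,y0,k,col=(0,0,255)):
    c,e=bx; uv=((proj(n,c)-[x0,y0]+.5)*k-.5)
    for a,b in e: cv2.line(im,tuple(int(round(q*16)) for q in uv[a]),tuple(int(round(q*16)) for q in uv[b]),col,1,cv2.LINE_AA,4)
E
cat > ov.py <<'E'
from h import *
import sys
p=[float(a) for a in sys.argv[1].split(",")]
t=cv2.imread("pics/top0.png"); s=cv2.imread("pics/scene0.png")
for n,im,(x0,y0,x1,y1),k in(("top",t,(335,80,465,190),6),("scene",s,(110,165,290,330),4)):
    o=cv2.resize(im[y0:y1,x0:x1],None,fx=k,fy=k,interpolation=cv2.INTER_CUBIC)
    draw(o,n,box(lambda v:hood(p,v),0,132,-129,129,178,190),x0,y0,k)
    draw(o,n,box(lambda v:hood(p,v),-90,120,-129,129,0,45),x0,y0,k,(255,0,0))
    for sd,d in((1,p[3]),(-1,p[4])):
        draw(o,n,box(lambda v:hood(p,v,d),-90,-50,min(105*sd,117*sd),max(105*sd,117*sd),193,217),x0,y0,k,(0,200,0))
        u=(proj(n,hood(p,(-70,105*sd,205),d))[0]-[x0,y0]+.5)*k; cv2.circle(o,tuple(u.astype(int)),4,(255,0,255),1)
    cv2.imwrite(f"pics/ov_{n}_{sys.argv[2]}.png",o)
E
python3 ov.py .5789,-.2186,.032,-.0035,.0003 a
```

```text
(no output)
```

View pics/ov_top_a.png

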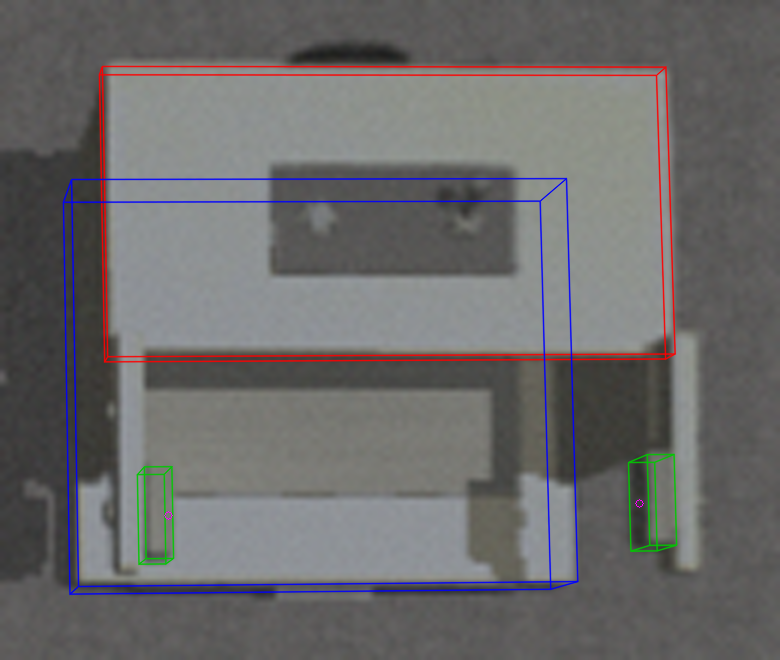

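View pics/ov_scene_a.png

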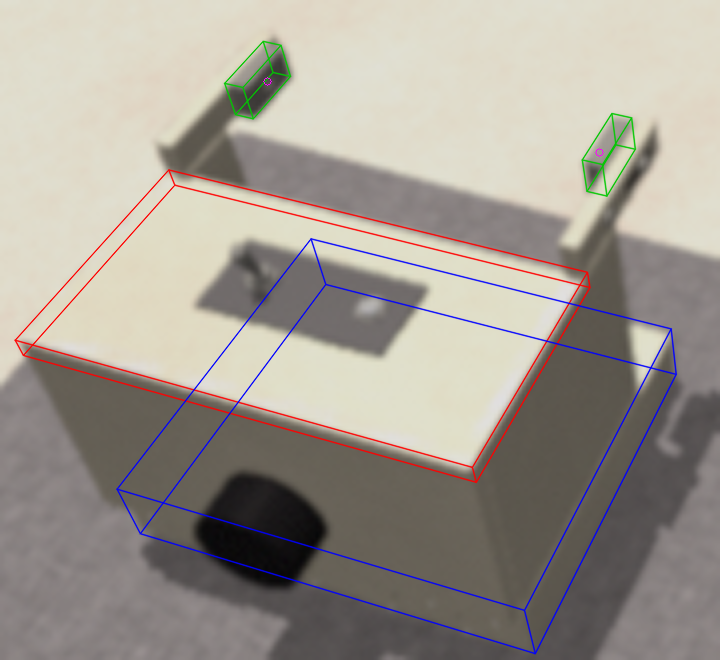

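```bash
python3 - <<'E'
from h import *
t=lambda x,y:(335+x/6-.4,80+y/6-.4); s=lambda x,y:(110+x/4-.4,165+y/4-.4)
for n,uv in(("top",t(107,64)),("top",t(668,69)),("top",t(674,345)),("top",t(110,345)),("scene",s(24,346)),("scene",s(470,470)),("scene",s(580,275)),("scene",s(165,165))): print(n,atz(n,uv,.19).round(4))
im=cv2.imread("pics/scene0.png")
crop(im,110,240,160,270,14,"z1");crop(im,140,165,200,215,12,"z2");crop(im,235,185,285,235,12,"z3")
E
```

```text
top [ 0.7076 -0.0878  0.19  ]
top [ 0.7139 -0.3446  0.19  ]
top [ 0.5868 -0.3473  0.19  ]
top [ 0.5798 -0.0909  0.19  ]
scene [ 0.7167 -0.3361  0.19  ]
scene [ 0.7086 -0.0855  0.19  ]
scene [ 0.5781 -0.0922  0.19  ]
scene [ 0.5805 -0.3517  0.19  ]
```

View pics/z1.png

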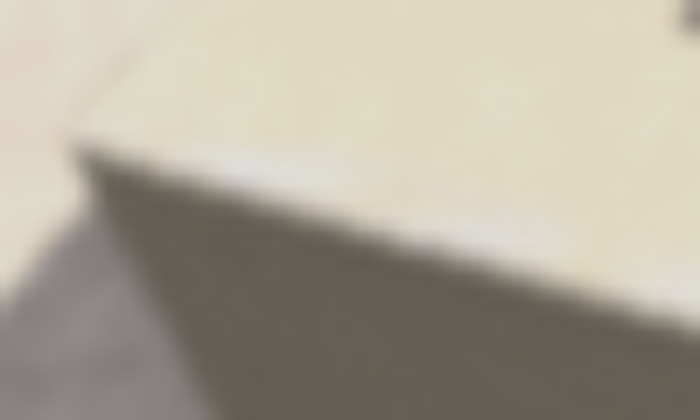

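View pics/z2.png

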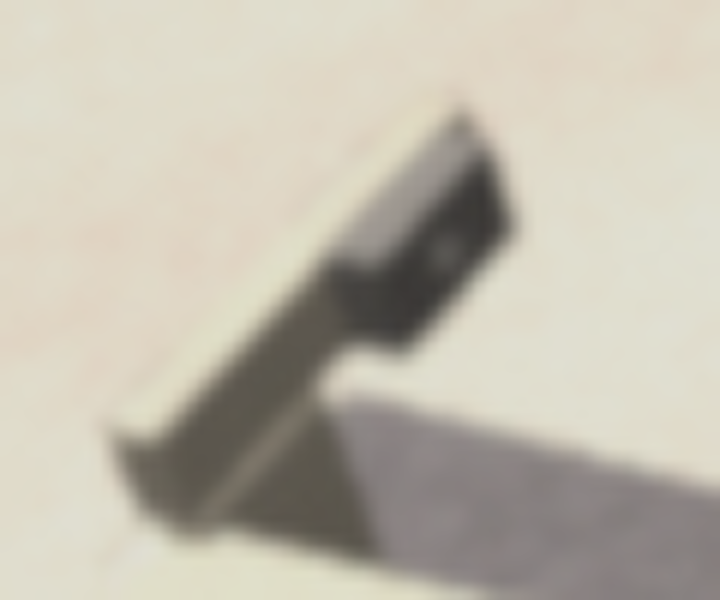

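View pics/z3.png

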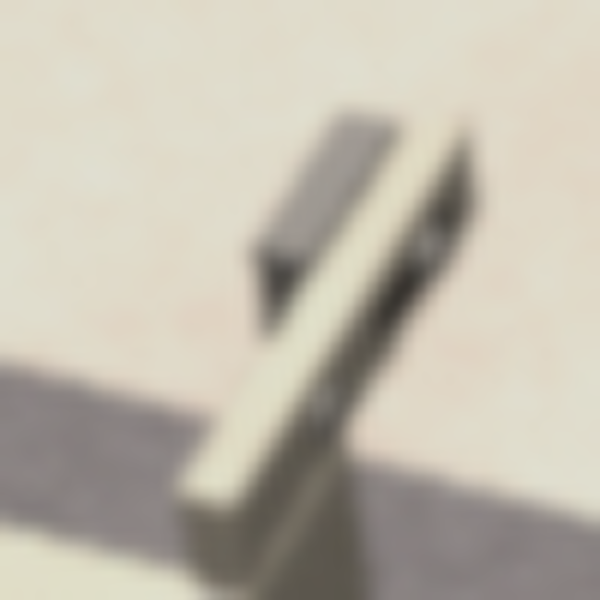

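```bash
cat >> h.py <<'E'
def Rt(yaw,sgn=1):
    z=sgn*np.array([np.cos(yaw),np.sin(yaw),0]); x=np.array([0,0,-1.]); y=np.cross(z,x); return R.from_matrix(np.c_[x,y,z])
def rel(target_pos,target_R):
    p,r=pose(); d=r.inv().apply(np.array(target_pos)-p); w=(r.inv()*target_R).as_rotvec()
    print("d tool mm",(d*1e3).round(1),"rotvec",w.round(4),"rows>=",max(np.linalg.norm(d)/.0417,np.linalg.norm(w)/.125).round(2))
E
python3 - <<'E'
from h import *
p,r=pose(); print(r.as_matrix().round(3))
for s in(1,-1): rel((.567,.188,.36),Rt(.174,s))
E
```

```text
[[-0.001 -0.942  0.336]
 [-0.002  0.336  0.942]
 [-1.     0.    -0.002]]
d tool mm [  44.1 -470.8 -132. ] rotvec [ 1.054e+00 -1.700e-03  1.000e-03] rows>= 11.77
d tool mm [  44.1 -470.8 -132. ] rotvec [-2.0876e+00 -1.1000e-03 -2.0000e-03] rows>= 16.7
```

>>> arm_command:
  moves: [0.003,-0.036,-0.01,0,0,0,-1,0.003,-0.036,-0.01,0,0,0,-1,0.003,-0.036,-0.01,0,0,0,-1,0.003,-0.036,-0.01,0,0,0,-1,0.003,-0.036,-0.01,0,0,0,-1,0.003,-0.036,-0.01,0,0,0,-1,0.003,-0.036,-0.01,0,0,0,-1,0.003,-0.036,-0.01,0,0,0,-1,0.003,-0.036,-0.01,0,0,0,-1,0.003,-0.036,-0.01,0,0,0,-1,0.003,-0.036,-0.01,0,0,0,-1,0,0,0,0.117,0,0,-1,0,0,0,0.117,0,0,-1,0,0,0,0.117,0,0,-1,0,0,0,0.117,0,0,-1,0,0,0,0.117,0,0,-1,0,0,0,0.117,0,0,-1,0,0,0,0.117,0,0,-1,0,0,0,0.117,0,0,-1]

```text
clock: 1.68
eef_pos: [0.5197, 0.2212, 0.3557]
tool_rot: [-0.092, 0.709, 0.086, 0.694]
ft_force: [0.3, 0.5, -0.3]
grip_width: 0.0855
```

```bash
python3 - <<'E'
from h import *
rel((.567,.188,.34),Rt(.174)); print(pose()[0])
im=snap("top"); crop(im,195,100,315,200,6,"t1")
im=snap("scene"); crop(im,310,180,460,350,4,"s1")
E
```

```text
d tool mm [ 15.2 -43.9  37.8] rotvec [ 0.079  -0.0209  0.0068] rows>= 1.44
[0.51971265 0.22120208 0.35568518]
```

View pics/s1.png

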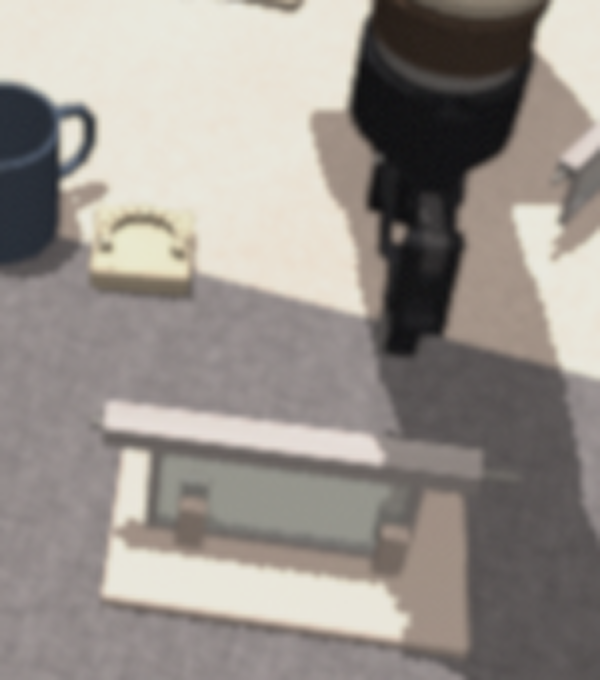

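View pics/t1.png

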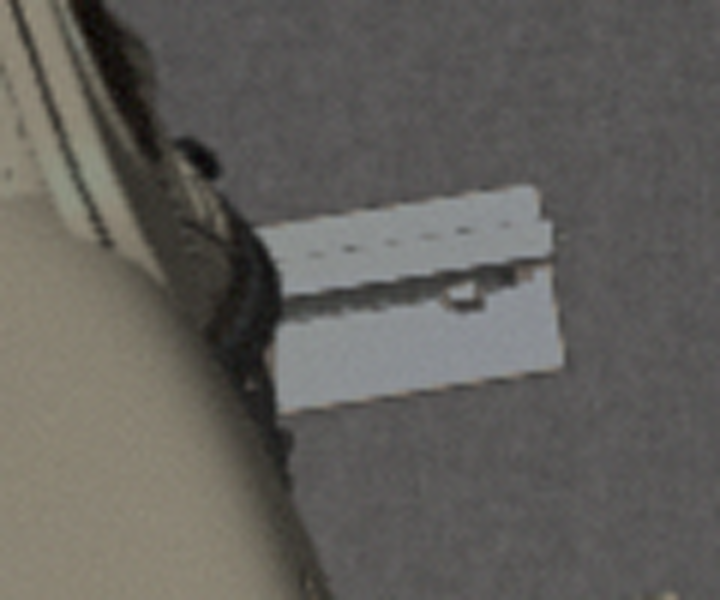

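>>> arm_command:
  moves: [0.008,-0.022,0.019,0.04,-0.01,0.003,-1,0.008,-0.022,0.019,0.039,-0.01,0.003,-1,0,0,0,0,0,0,-1]

```text
clock: 2.03
eef_pos: [0.5673, 0.188, 0.3387]
tool_rot: [-0.068, 0.704, 0.068, 0.704]
ft_force: [-0.3, -0.3, -0.3]
grip_width: 0.0855
```

```bash
python3 - <<'E'
from h import *
rel((.567,.188,.257),Rt(.174))
im=snap("scene"); crop(im,310,180,460,350,4,"s2")
E
```

```text
d tool mm [81.7  0.1 -0.3] rotvec [ 0.018  -0.0003  0.0002] rows>= 1.96
```

View pics/s2.png

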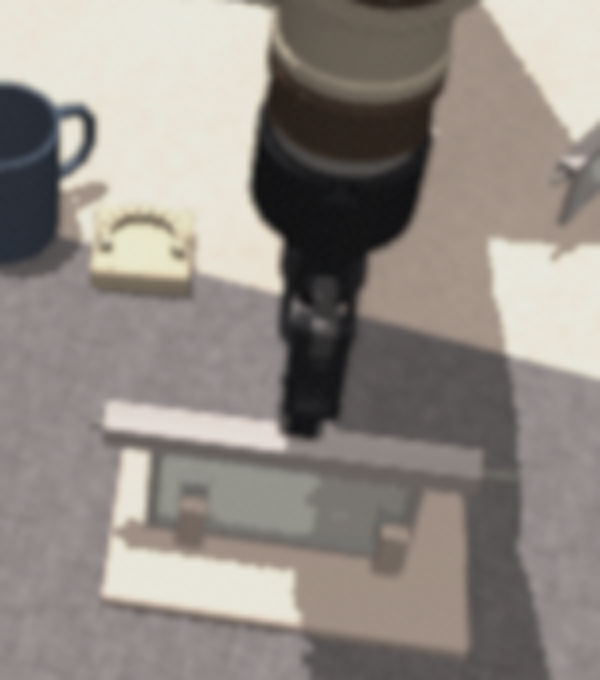

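>>> arm_command:
  moves: [0.028,0,0,0.009,0,0,-1,0.028,0,0,0.009,0,0,-1,0.015,0,0,0,0,0,-1,0.01,0,0,0,0,0,-1,0,0,0,0,0,0,-1]

```text
clock: 2.5
eef_pos: [0.565, 0.1903, 0.2571]
tool_rot: [-0.065, 0.704, 0.068, 0.704]
ft_force: [-0.9, -0.2, -0.6]
grip_width: 0.0854
```

```bash
python3 - <<'E'
from h import *
rel((.567,.188,.257),Rt(.174))
im=snap("scene"); crop(im,310,220,460,350,4,"s3")
im=snap("top"); crop(im,195,100,315,200,6,"t3")
E
```

```text
d tool mm [ 0.1 -2.7  1.5] rotvec [ 0.0142 -0.0003 -0.0031] rows>= 0.12
```

View pics/s3.png

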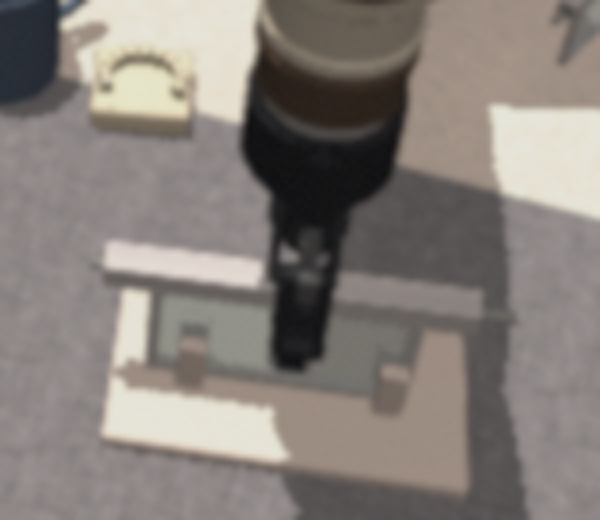

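View pics/t3.png

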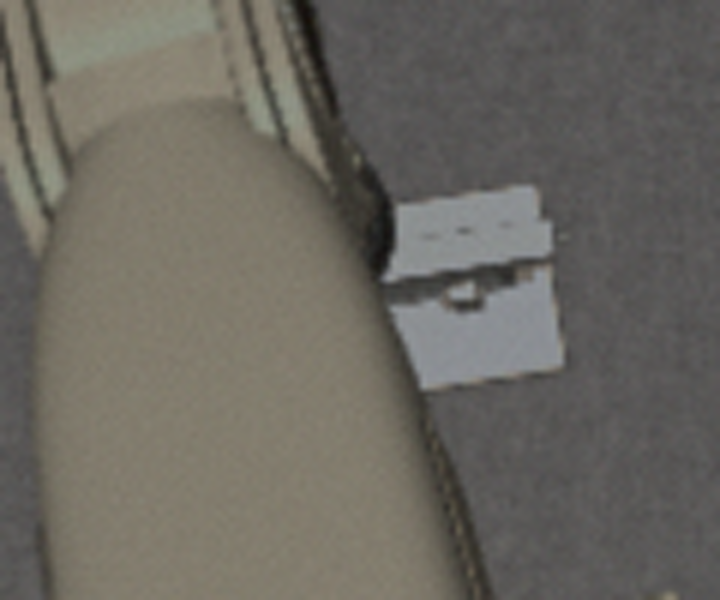

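>>> arm_command:
  moves: [0,-0.0025,0.0015,0.014,0,-0.003,-1,0,0,0,0,0,0,0,0,0,0,0,0,0,0.6,0,0,0,0,0,0,1,0,0,0,0,0,0,1,0,0,0,0,0,0,1,0,0,0,0,0,0,1,0,0,0,0,0,0,1,0,0,0,0,0,0,1]

```text
clock: 3.35
eef_pos: [0.5693, 0.1893, 0.2667]
tool_rot: [-0.061, 0.7, 0.063, 0.709]
ft_force: [0.2, 0.2, -0.7]
grip_width: 0.0167
```

```bash
python3 - <<'E'
from h import *
rel((.567,.188,.257),Rt(.174)); print(bot.get_obs())
E
```

```text
d tool mm [ 9.7 -0.9 -2.6] rotvec [ 0.001   0.013  -0.0022] rows>= 0.24
{'clock': 3.35, 'joint_pos': array([3.20922543e-01, 5.18942912e-01, 4.68868505e-02, 1.08552309e+00,
       2.57416377e-04, 1.71675619e+00]), 'joint_vel': array([-1.58462491e-05,  1.05071195e-04, -1.47867887e-03,  7.71539340e-05,
       -2.16571186e-04, -2.41394282e-03]), 'tau': array([-5.11056301e-02, -4.82626641e+01,  2.33707595e+01, -8.38491577e-02,
       -2.23602459e-03,  2.71473988e-02]), 'eef_pos': array([0.56931048, 0.18928182, 0.26672258]), 'tool_rot': array([-0.06060951,  0.69986218,  0.06294855,  0.70891247]), 'ft_force': array([ 0.2152243 ,  0.23291134, -0.70289523]), 'ft_torque': array([ 0.00550963, -0.03125081, -0.00554148]), 'grip_width': 0.016747620066549212}
```

```bash
python3 - <<'E'
from h import *
im=snap("scene"); crop(im,310,220,460,350,5,"s4"); print(pose()[0])
E
```

```text
[0.56933634 0.18930157 0.26674302]
```

View pics/s4.png

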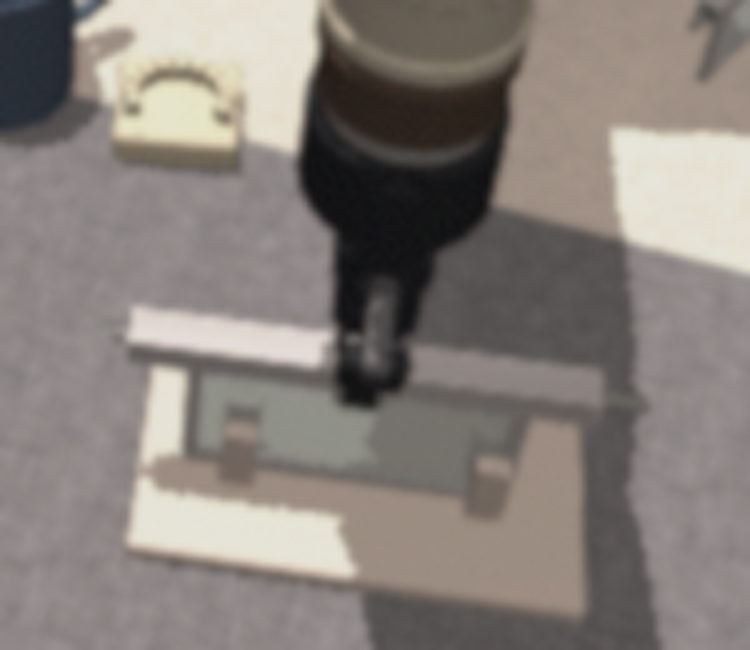

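>>> arm_command:
  moves: [0,0,0,0,0,0,0.2,0,0,0,0,0,0,0.2,0,0,0,0,0,0,0.2]

```text
clock: 3.65
eef_pos: [0.5697, 0.1893, 0.2665]
tool_rot: [-0.061, 0.7, 0.063, 0.709]
ft_force: [0.1, 0.5, 0.5]
grip_width: 0.034
```

```bash
python3 - <<'E'
from h import *
rel((.567,.188,.257),Rt(.174))
E
```

```text
d tool mm [ 9.4 -0.9 -3. ] rotvec [ 0.0007  0.014  -0.0021] rows>= 0.24
```

>>> arm_command:
  moves: [0.009,-0.001,0.002,0,0.014,-0.002,0.2,0,0,0,0,0,0,0.2]

```text
clock: 3.82
eef_pos: [0.5723, 0.1888, 0.2572]
tool_rot: [-0.062, 0.704, 0.062, 0.704]
ft_force: [0.0, -0.7, 0.3]
grip_width: 0.0345
```

>>> arm_command:
  moves: [0,0,0,0,0,0,0.5,0,0,0,0,0,0,1,0,0,0,0,0,0,1,0,0,0,0,0,0,1,0,0,0,0,0,0,1]

```text
clock: 4.23
eef_pos: [0.5718, 0.1886, 0.2565]
tool_rot: [-0.062, 0.706, 0.062, 0.703]
ft_force: [-0.6, 0.0, 0.1]
grip_width: 0.0168
```

```bash
python3 - <<'E'
from h import *
rel((.567,.188,.257),Rt(.174)); print(pose()[0],bot.get_obs()["ft_force"])
E
```

```text
d tool mm [-0.5  0.2 -4.9] rotvec [ 0.0011 -0.0034  0.0002] rows>= 0.12
[0.57182959 0.18860346 0.25649925] [-0.62818637  0.00133533  0.12874356]
```

>>> arm_command:
  moves: [-0.01,0,0,0,0,0,1,-0.02,0,0,0,0,0,1,-0.02,0,0,0,0,0,1,-0.02,0,0,0,0,0,1,-0.02,0,0,0,0,0,1,-0.02,0,0,0,0,0,1,-0.015,0,0,0,0,0,1,0,0,0,0,0,0,1]

```text
clock: 4.9
eef_pos: [0.5727, 0.1886, 0.3856]
tool_rot: [-0.062, 0.706, 0.061, 0.702]
ft_force: [-0.3, 0.6, -2.1]
grip_width: 0.0172
```

```bash
python3 - <<'E'
from h import *
rel((.40,-.21,.385),Rt(-.15)); print(pose()[0],pose()[1].as_matrix().round(3),bot.get_obs()["ft_force"])
im=snap("scene"); crop(im,310,170,460,350,4,"s5")
E
```

```text
d tool mm [   2.7 -362.5 -239.2] rotvec [ 0.3244 -0.0053  0.0028] rows>= 10.42
[0.57268108 0.18855072 0.38564451] [[-0.005 -0.174  0.985]
 [-0.003  0.985  0.174]
 [-1.    -0.002 -0.006]] [-0.29903252  0.55791695 -2.05937626]
```

View pics/s5.png

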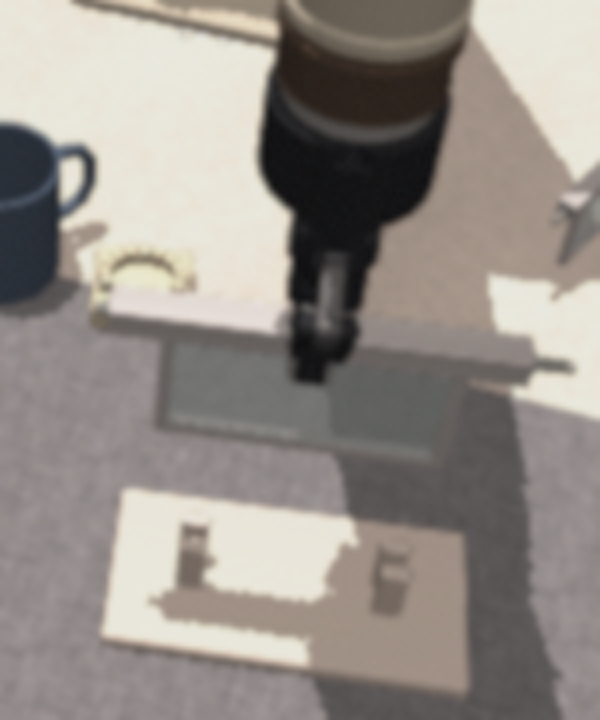

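>>> arm_command:
  moves: [0,0,-0.028,0.054,0,0,1,0,0,-0.028,0.054,0,0,1,0,0,-0.028,0.054,0,0,1,0,0,-0.028,0.054,0,0,1,0,0,-0.028,0.054,0,0,1,0,0,-0.028,0.054,0,0,1,0,-0.02,0,0,0,0,1,0,-0.033,0.005,0,0,0,1,0,-0.033,0.005,0,0,0,1,0,-0.033,0.005,0,0,0,1,0,-0.033,0.005,0,0,0,1,0,-0.033,0.005,0,0,0,1,0,-0.033,0.005,0,0,0,1,0,-0.033,0.005,0,0,0,1,0,-0.033,0.005,0,0,0,1,0,-0.03,0.005,0,0,0,1,0,0,0,0,0,0,1]

```text
clock: 6.37
eef_pos: [0.3822, -0.1469, 0.364]
tool_rot: [0.051, 0.718, -0.06, 0.692]
ft_force: [0.3, 0.6, -3.4]
grip_width: 0.0169
```

```bash
python3 - <<'E'
from h import *
print(pose()[0],pose()[1].as_matrix().round(3),bot.get_obs()["joint_pos"].round(2))
im=snap("top"); cv2.imwrite("pics/t6full.png",im); crop(im,335,80,465,200,6,"t6")
im=snap("scene");cv2.imwrite("pics/s6full.png",im); crop(im,140,120,320,270,4,"s6")
E
```

```text
[ 0.38216163 -0.14692565  0.36400342] [[-0.038  0.156  0.987]
 [-0.01   0.988 -0.157]
 [-0.999 -0.016 -0.036]] [-0.36  0.1  -0.27  1.23 -0.02  1.37]
```

View pics/t6full.png

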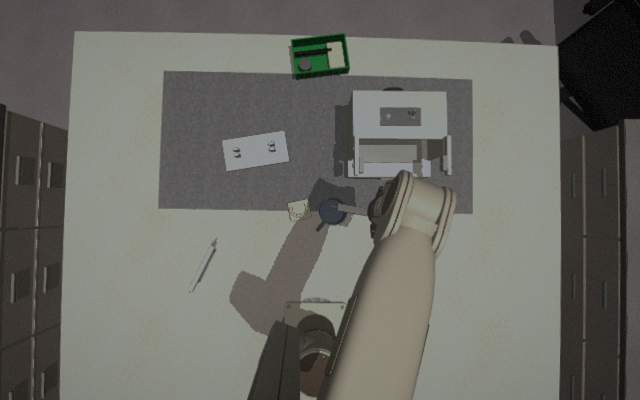

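View pics/s6full.png

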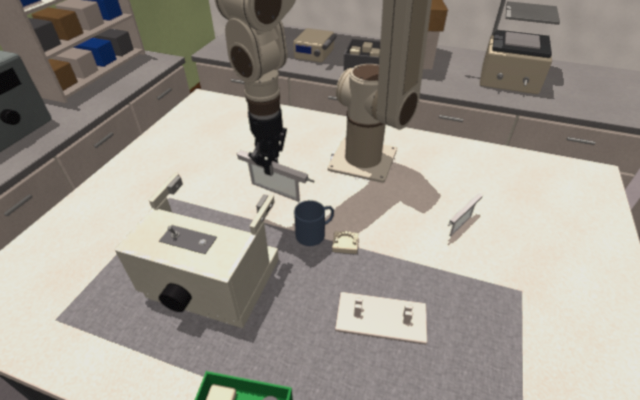

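```bash
python3 - <<'E'
from h import *
t=cv2.imread("pics/top0.png")
crop(t,350,145,375,180,18,"lugL"); crop(t,435,145,460,180,18,"lugR")
E
```

```text
(no output)
```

View pics/lugL.png

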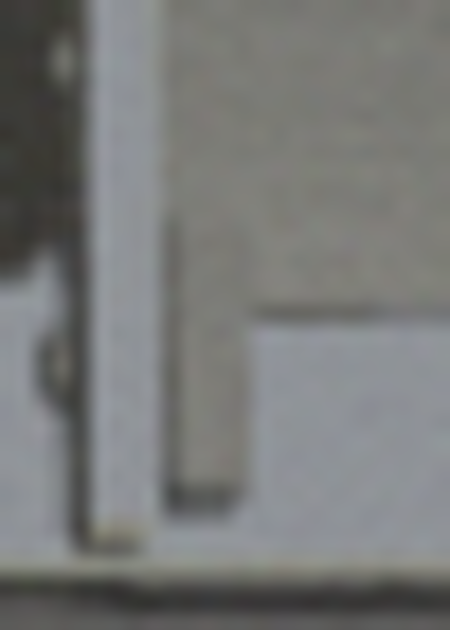

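View pics/lugR.png

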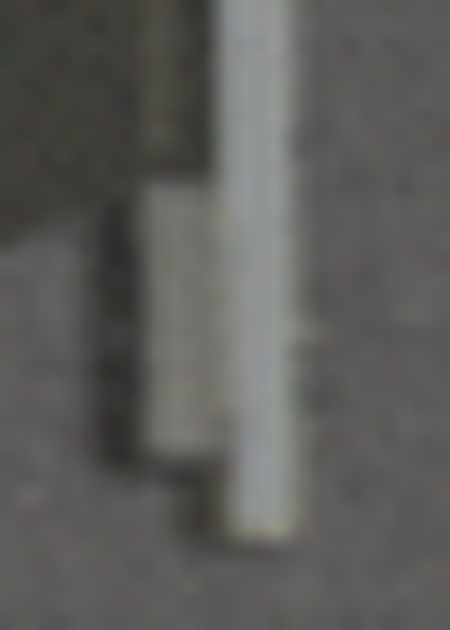

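```bash
python3 - <<'E'
from h import *
f=lambda ox,x,y:(ox+(x+.5)/18-.5,145+(y+.5)/18-.5)
for nm,ox,pts in(("L",350,[(246,488),(246,213),(246,350)]),("R",435,[(140,183),(142,450),(141,316)])):
    for q in pts: print(nm,q,atz("top",f(ox,*q),.217).round(4))
f=lambda x,y:(350+(x+.5)/18-.5,145+(y+.5)/18-.5)
for q in[(90,545),(140,545)]: print("arm L end",atz("top",f(*q),.217).round(4))
# scene: recess R at z2 crop (447,250)/12 + (140,165)
u=(140+447.5/12-.5,165+250.5/12-.5); print(u,atz("scene",u,.205).round(4))
u=lambda x,y:(235+(x+.5)/12-.5,185+(y+.5)/12-.5)
print("L lug top inner-rear, inner-front",atz("scene",u(257,252),.217).round(4),atz("scene",u(343,108),.217).round(4))
u=lambda x,y:(140+(x+.5)/12-.5,165+(y+.5)/12-.5)
print("R lug top inner-rear, inner-front",atz("scene",u(372,275),.217).round(4),atz("scene",u(490,145),.217).round(4))
E
```

```text
L (246, 488) [ 0.4845 -0.116   0.217 ]
L (246, 213) [ 0.5245 -0.1155  0.217 ]
L (246, 350) [ 0.5045 -0.1157  0.217 ]
R (140, 183) [ 0.5341 -0.3249  0.217 ]
R (142, 450) [ 0.4949 -0.3254  0.217 ]
R (141, 316) [ 0.5145 -0.3252  0.217 ]
arm L end [ 0.4757 -0.0935  0.217 ]
arm L end [ 0.4759 -0.1007  0.217 ]
(176.79166666666666, 185.375) [ 0.5135 -0.3239  0.205 ]
L lug top inner-rear, inner-front [ 0.5245 -0.1121  0.217 ] [ 0.4836 -0.1143  0.217 ]
R lug top inner-rear, inner-front [ 0.5356 -0.3223  0.217 ] [ 0.4946 -0.3233  0.217 ]
```

```bash
python3 - <<'E'
from h import *
t=cv2.imread("pics/t6full.png"); s=cv2.imread("pics/s6full.png")
crop(t,325,190,385,225,12,"t6p"); crop(s,230,140,320,205,8,"s6p")
p,r=pose()
for v in((.1545,.119,0),(.1545,.099,0),(.1455,.099,.009),(.1455,.099,-.009),(.1545,-.106,0)):
    q=p+r.apply(v); print(v,q.round(4),proj("top",q).round(1),((proj("top",q)-[325,190]+.5)*12).round(0),((proj("scene",q)-[230,140]+.5)*8).round(0))
E
```

```text
(0.1545, 0.119, 0) [ 0.3939 -0.0273  0.2078] [[328.3 205.9]] [[ 46. 197.]] [[671. 331.]]
(0.1545, 0.099, 0) [ 0.3908 -0.047   0.2081] [[335.9 207.2]] [[137. 212.]] [[612. 309.]]
(0.1455, 0.099, 0.009) [ 0.4001 -0.0484  0.2167] [[336.7 203.6]] [[146. 169.]] [[596. 304.]]
(0.1455, 0.099, -0.009) [ 0.3823 -0.0456  0.2174] [[335.5 210.5]] [[132. 252.]] [[626. 269.]]
(0.1545, -0.106, 0) [ 0.3593 -0.2496  0.2106] [[412.9 220.6]] [[1060.  374.]] [[ 53. 108.]]
```

View pics/t6p.png

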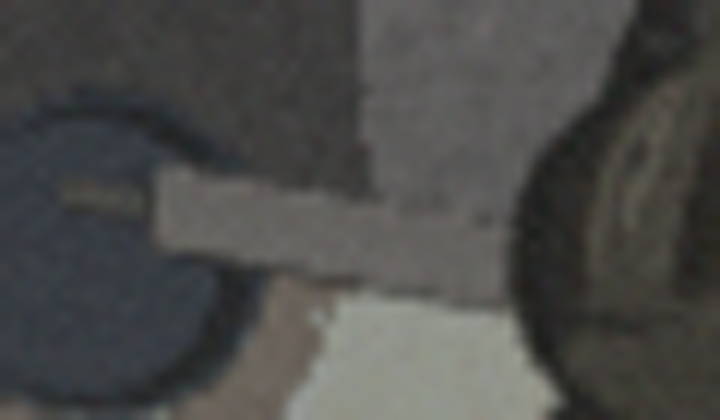

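View pics/s6p.png

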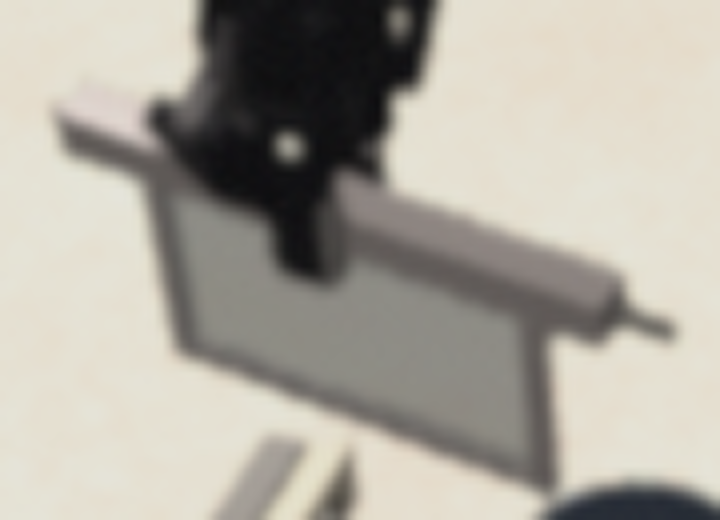

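```bash
python3 - <<'E'
from h import *
rel((.385,-.245,.3595),Rt(-.16))
E
```

```text
d tool mm [  4.7 -99.4  18.9] rotvec [ 0.0055 -0.0385  0.0124] rows>= 2.43
```

>>> arm_command:
  moves: [0.001,-0.02,0.004,0.001,-0.008,0.0025,1,0.001,-0.02,0.004,0.001,-0.008,0.0025,1,0.001,-0.02,0.004,0.001,-0.008,0.0025,1,0.001,-0.02,0.004,0.001,-0.008,0.0025,1,0.001,-0.02,0.004,0.001,-0.008,0.0025,1,0,0,0,0,0,0,1]

```text
clock: 6.97
eef_pos: [0.3861, -0.2416, 0.3539]
tool_rot: [0.054, 0.707, -0.049, 0.704]
ft_force: [1.9, -0.5, -2.0]
grip_width: 0.0171
```

```bash
python3 - <<'E'
from h import *
rel((.385,-.245,.3595),Rt(-.16)); print(pose()[0])
rel((.484,-.2385,.3595),Rt(-.16))
E
```

```text
d tool mm [-5.6 -3.4 -0.7] rotvec [ 0.0135 -0.0045 -0.0069] rows>= 0.16
[ 0.38614188 -0.24164686  0.35390149]
d tool mm [-5.9 17.4 96.3] rotvec [ 0.0135 -0.0045 -0.0069] rows>= 2.35
```

>>> arm_command:
  moves: [-0.003,0,0.005,0.013,-0.004,-0.007,1,-0.002,0.001,0.013,0,0,0,1,-0.001,0.002,0.013,0,0,0,1,0,0.002,0.013,0,0,0,1,0,0.002,0.013,0,0,0,1,0,0.002,0.013,0,0,0,1,0,0.002,0.013,0,0,0,1,0,0.002,0.013,0,0,0,1,0,0,0,0,0,0,1]

```text
clock: 7.72
eef_pos: [0.4802, -0.2283, 0.3526]
tool_rot: [0.049, 0.721, -0.049, 0.69]
ft_force: [-12.1, -3.8, 1.1]
grip_width: 0.017
```

```bash
python3 - <<'E'
from h import *
rel((.484,-.2385,.3595),Rt(-.16)); print(pose()[0],bot.get_obs()["ft_force"])
im=snap("top"); cv2.imwrite("pics/t7full.png",im); crop(im,335,130,465,200,6,"t7")
im=snap("scene");cv2.imwrite("pics/s7full.png",im); crop(im,140,140,290,240,5,"s7")
p,r=pose()
for v in((.1545,.119,0),(.1545,-.106,0),(.1455,.099,.009),(.1455,.099,-.009)):
    q=p+r.apply(v); print(v,q.round(4),((proj("top",q)-[335,130]+.5)*6).round(0),((proj("scene",q)-[140,140]+.5)*5).round(0))
E
```

```text
d tool mm [-7.1 -9.5  4.9] rotvec [ 0.0215 -0.0442  0.0025] rows>= 0.39
[ 0.48015615 -0.22834024  0.35264439] [-12.1058959   -3.82214052   1.08246027]
(0.1545, 0.119, 0) [ 0.49   -0.1099  0.1985] [[153. 245.]] [[625. 312.]]
(0.1545, -0.106, 0) [ 0.4585 -0.3327  0.1989] [[649. 326.]] [[239. 166.]]
(0.1455, 0.099, 0.009) [ 0.4965 -0.131   0.2072] [[203. 229.]] [[574. 296.]]
(0.1455, 0.099, -0.009) [ 0.4787 -0.1285  0.2079] [[197. 269.]] [[596. 271.]]
```

View pics/t7.png

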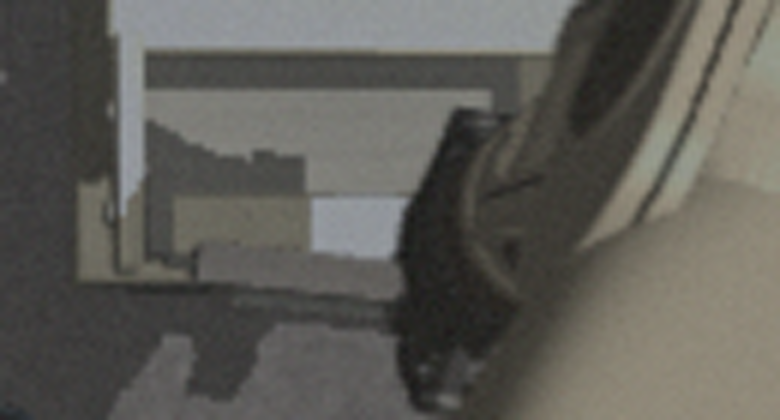

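View pics/s7.png

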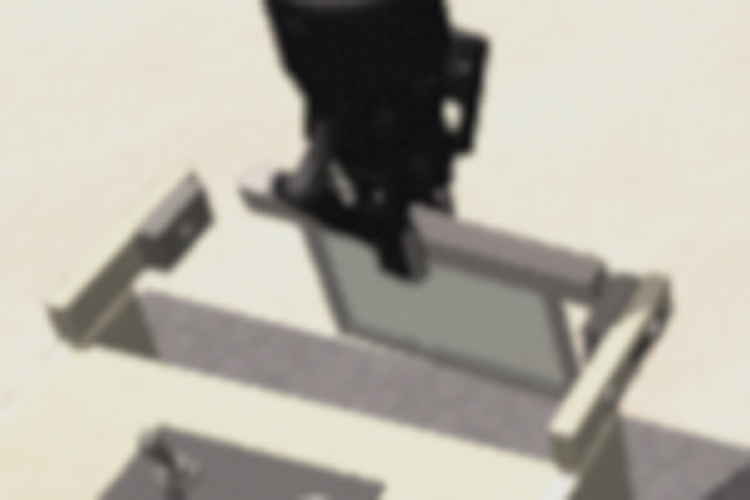

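>>> arm_command:
  moves: [-0.001,0,-0.01,0,0,0,1,-0.002,-0.005,-0.01,0.01,-0.02,0,1,-0.003,-0.008,-0.002,0.01,-0.022,0,1,-0.002,-0.003,0,0,0,0,1]

```text
clock: 8.15
eef_pos: [0.4556, -0.2347, 0.3602]
tool_rot: [0.053, 0.708, -0.054, 0.703]
ft_force: [-0.2, -1.0, -2.4]
grip_width: 0.017
```

```bash
cat > st.py <<'E'
from h import *
import sys
def target(phi,tip,delta=0.,zoff=.1545,z=.205):
    u=np.array([-np.sin(phi),np.cos(phi)]); c=np.array(tip)-(.119+delta)*u
    return np.array([c[0],c[1],z+zoff]),Rt(phi)
def show(off=.1545,delta=0.):
    p,r=pose(); 
    print("tcp",p.round(4),"F",bot.get_obs()["ft_force"].round(1),"T",bot.get_obs()["ft_torque"].round(2),"w",round(bot.get_obs()["grip_width"],4),"t",bot.get_obs()["clock"])
    print("Stip",(p+r.apply((off,.119+delta,0))).round(4),"Ftip",(p+r.apply((off,-.106+delta,0))).round(4))
E
python3 - <<'E'
from st import *
show(); rel(*target(-.16,(.490,-.135)))
im=snap("top"); cv2.imwrite("pics/t8full.png",im); crop(im,335,130,465,200,6,"t8")
im=snap("scene");cv2.imwrite("pics/s8full.png",im); crop(im,140,140,290,240,5,"s8")
p,r=pose()
for v in((.1545,.119,0),(.1545,-.106,0),(.1455,.099,.009),(.1455,.099,-.009)):
    q=p+r.apply(v); print(v,q.round(4),((proj("top",q)-[335,130]+.5)*6).round(0),((proj("scene",q)-[140,140]+.5)*5).round(0))
E
```

```text
tcp [ 0.4556 -0.2347  0.3602] F [-0.2 -1.  -2.4] T [-0.05 -0.01 -0.  ] w 0.017 t 8.15
Stip [ 0.4725 -0.1172  0.2055] Ftip [ 0.4384 -0.3396  0.2059]
d tool mm [  0.6 -15.2  18. ] rotvec [ 0.0076 -0.007   0.0019] rows>= 0.57
(0.1545, 0.119, 0) [ 0.4729 -0.1175  0.2058] [[172. 282.]] [[624. 272.]]
(0.1545, -0.106, 0) [ 0.4388 -0.3399  0.2062] [[671. 370.]] [[245. 128.]]
(0.1455, 0.099, 0.009) [ 0.4789 -0.1386  0.2148] [[223. 267.]] [[574. 255.]]
(0.1455, 0.099, -0.009) [ 0.4611 -0.1359  0.2149] [[216. 308.]] [[597. 232.]]
```

View pics/t8.png

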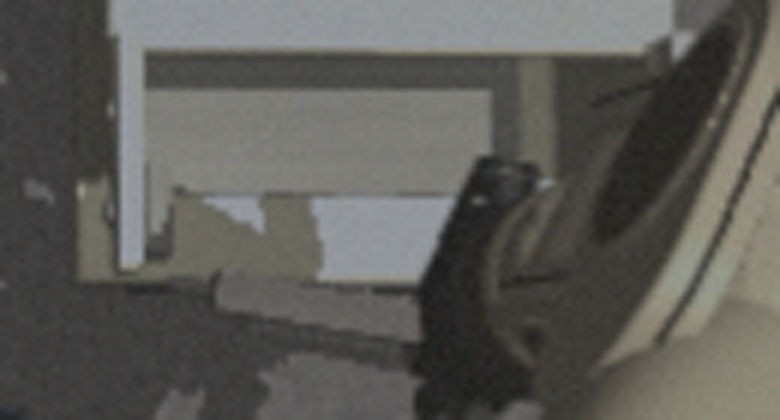

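View pics/s8.png

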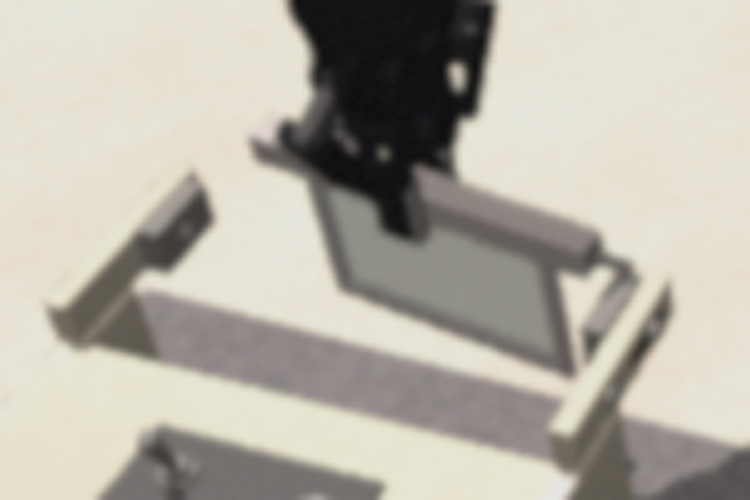

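>>> arm_command:
  moves: [0,-0.009,0,0.004,-0.004,0.002,1,0,-0.009,0.006,0.004,-0.004,0,1,0,0,0.008,0,0,0,1,0,0,0.006,0,0,0,1,0,0,0,0,0,0,1]

```text
clock: 8.67
eef_pos: [0.4767, -0.2581, 0.3605]
tool_rot: [0.057, 0.704, -0.057, 0.706]
ft_force: [0.2, -0.3, -2.9]
grip_width: 0.0171
```

```bash
python3 - <<'E'
from st import *
show(); rel(*target(-.16,(.5025,-.126)))
E
```

```text
tcp [ 0.4767 -0.2581  0.3605] F [ 0.2 -0.3 -2.9] T [-0.   -0.03 -0.01] w 0.0171 t 8.6667
Stip [ 0.4963 -0.1407  0.2061] Ftip [ 0.4602 -0.3628  0.206 ]
d tool mm [ 1.  15.5  4.4] rotvec [-0.0008  0.0035 -0.0004] rows>= 0.39
```

>>> arm_command:
  moves: [0.001,0.006,0.002,0,0.003,0,1,0,0.004,0.002,0,0,0,1,0,0.001,0,0,0,0,1,0,0,0,0,0,0,1]

```text
clock: 9.0
eef_pos: [0.484, -0.2468, 0.3581]
tool_rot: [0.057, 0.706, -0.056, 0.704]
ft_force: [0.3, 0.2, -2.9]
grip_width: 0.0169
```

```bash
python3 - <<'E'
from st import *
show(); rel(*target(-.16,(.5025,-.126)))
im=snap("top"); cv2.imwrite("pics/t9full.png",im); crop(im,340,140,410,190,10,"t9")
p,r=pose()
for v in((.1545,.119,0),(.1545,-.106,0),(.1455,.099,.009),(.1455,.099,-.009)):
    q=p+r.apply(v); print(v,q.round(4),((proj("top",q)-[340,140]+.5)*10).round(0))
E
```

```text
tcp [ 0.484  -0.2468  0.3581] F [ 0.3  0.2 -2.9] T [-0.02 -0.   -0.04] w 0.0169 t 9.0
Stip [ 0.5027 -0.129   0.2038] Ftip [ 0.4668 -0.3511  0.2034]
d tool mm [-1.4  3.2 -1. ] rotvec [-0.0004 -0.002  -0.0017] rows>= 0.09
(0.1545, 0.119, 0) [ 0.5027 -0.129   0.2038] [[280. 259.]]
(0.1545, -0.106, 0) [ 0.4667 -0.3511  0.2034] [[1106.  413.]]
(0.1455, 0.099, 0.009) [ 0.5084 -0.1502  0.2128] [[366. 235.]]
(0.1455, 0.099, -0.009) [ 0.4906 -0.1474  0.2128] [[354. 303.]]
```

View pics/t9.png

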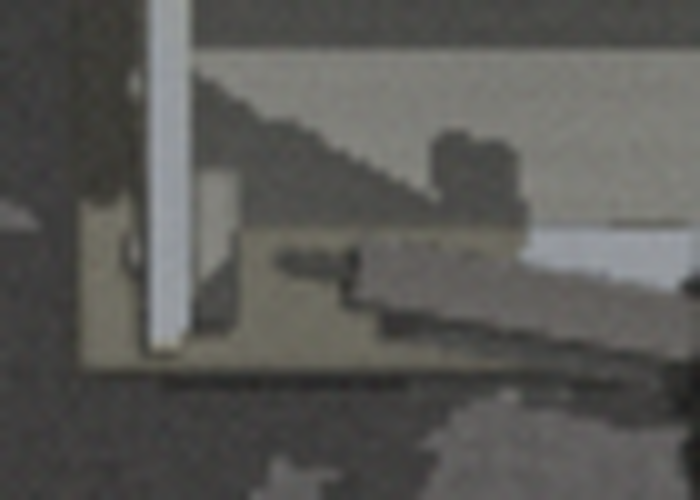

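>>> arm_command:
  moves: [-0.002,0.003,-0.001,0,-0.002,0,1,-0.0005,0.003,0,0,0,0,1,0,0.002,0,0,0,0,1,0,0,0,0,0,0,1]

```text
clock: 9.38
eef_pos: [0.4837, -0.2375, 0.3612]
tool_rot: [0.057, 0.705, -0.056, 0.705]
ft_force: [-0.1, -0.6, -3.1]
grip_width: 0.0168
```

```bash
python3 - <<'E'
from st import *
show(); rel(*target(-.16,(.5038,-.1148)))
E
```

```text
tcp [ 0.4837 -0.2375  0.3612] F [-0.1 -0.6 -3.1] T [-0.08  0.02 -0.02] w 0.0168 t 9.3833
Stip [ 0.5027 -0.1197  0.2069] Ftip [ 0.4669 -0.3419  0.2065]
d tool mm [1.7 5.3 0.3] rotvec [-0.0001  0.     -0.0018] rows>= 0.13
```

>>> arm_command:
  moves: [0.0013,0.002,0,0,0,-0.002,1,0,0.002,0,0,0,0,1,0,0,0,0,0,0,1]

```text
clock: 9.63
eef_pos: [0.4842, -0.2339, 0.3604]
tool_rot: [0.055, 0.705, -0.058, 0.705]
ft_force: [-1.1, -1.5, -1.9]
grip_width: 0.0169
```

```bash
python3 - <<'E'
from st import *
show(); rel(*target(-.16,(.5038,-.1148)))
E
```

```text
tcp [ 0.4842 -0.2339  0.3604] F [-1.1 -1.5 -1.9] T [-0.32  0.1   0.04] w 0.0169 t 9.6333
Stip [ 0.5033 -0.1171  0.2055] Ftip [ 0.4673 -0.3392  0.2064]
d tool mm [0.9 1.7 0.4] rotvec [-0.0009  0.0011  0.004 ] rows>= 0.05
```

>>> arm_command:
  moves: [0.0005,0.0015,0,0,0,0.004,1,0,0.001,0,0,0,0,1,0,0,0,0,0,0,1]

```text
clock: 9.88
eef_pos: [0.4845, -0.2324, 0.36]
tool_rot: [0.056, 0.704, -0.059, 0.705]
ft_force: [-0.4, 0.4, -3.3]
grip_width: 0.0172
```

```bash
python3 - <<'E'
from st import *
show(); rel(*target(-.16,(.5038,-.1148)))
im=snap("top"); cv2.imwrite("pics/t10full.png",im); crop(im,340,140,410,190,10,"t10")
E
```

```text
tcp [ 0.4845 -0.2324  0.36  ] F [-0.4  0.4 -3.3] T [ 0.02 -0.08 -0.07] w 0.0172 t 9.8833
Stip [ 0.5039 -0.1155  0.2052] Ftip [ 0.4675 -0.3376  0.2059]
d tool mm [0.5 0.2 0.4] rotvec [-0.0025  0.0016  0.0031] rows>= 0.03
```

View pics/t10.png

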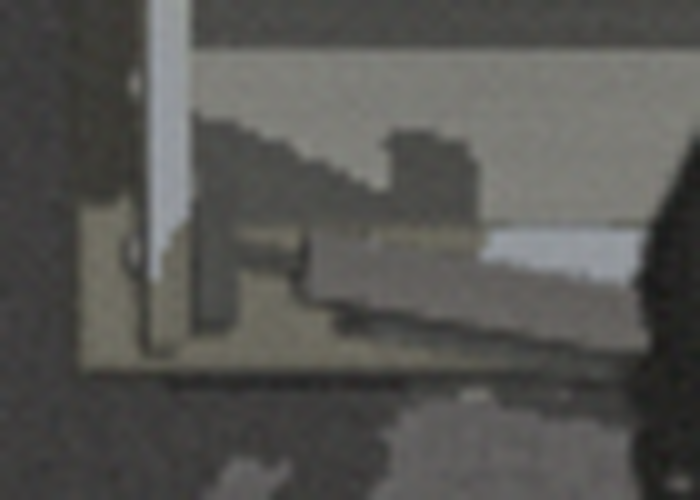

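>>> arm_command:
  moves: [0.0002,0.002,0,0,0,0.003,1,0,0.002,0,0,0,0,1,0,0,0,0,0,0,1]

```text
clock: 10.18
eef_pos: [0.485, -0.2276, 0.3586]
tool_rot: [0.058, 0.705, -0.056, 0.705]
ft_force: [0.9, -0.6, -3.7]
grip_width: 0.0172
```

```bash
python3 - <<'E'
from st import *
show(); rel(*target(-.16,(.5038,-.1148)))
E
```

```text
tcp [ 0.485  -0.2276  0.3586] F [ 0.9 -0.6 -3.7] T [-0.39 -0.1  -0.08] w 0.0172 t 10.1833
Stip [ 0.5043 -0.1098  0.2045] Ftip [ 0.4679 -0.3318  0.2038]
d tool mm [-0.9 -4.6  0.6] rotvec [-0.0024 -0.0005 -0.0029] rows>= 0.11
```

```bash
python3 - <<'E'
from st import *
for i in range(3):
    im=snap("top") if i else snap("scene")
    if i==0: cv2.imwrite("pics/s11full.png",im); crop(im,140,140,290,240,5,"s11")
    show()
crop(im,340,140,410,190,10,"t11")
E
```

```text
tcp [ 0.485  -0.2277  0.3586] F [ 1.  -0.3 -4. ] T [-0.24 -0.08 -0.  ] w 0.0172 t 10.2333
Stip [ 0.5043 -0.1098  0.2045] Ftip [ 0.4679 -0.3319  0.2038]
tcp [ 0.485  -0.2277  0.3587] F [ 0.5 -0.8 -3.4] T [-0.21 -0.05 -0.01] w 0.0169 t 10.2833
Stip [ 0.5043 -0.1099  0.2046] Ftip [ 0.4679 -0.3319  0.2039]
tcp [ 0.485  -0.2277  0.3588] F [ 0.   0.3 -3.9] T [-0.13 -0.05 -0.02] w 0.017 t 10.3333
Stip [ 0.5043 -0.1099  0.2046] Ftip [ 0.4679 -0.3319  0.204 ]
```

View pics/t11.png

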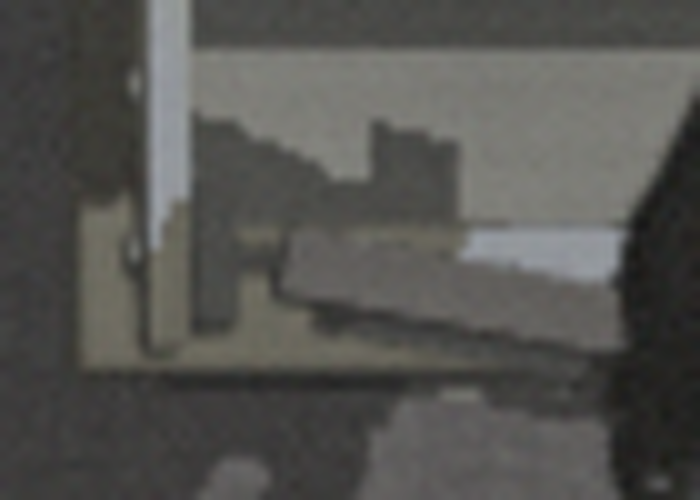

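View pics/s11.png

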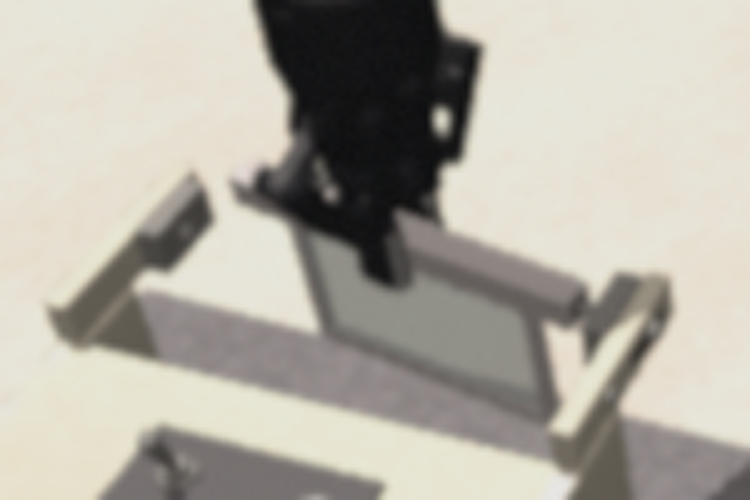

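>>> arm_command:
  moves: [-0.001,0.002,0,0,0,0,1,0,0.002,0,0,0,0,1,0,0.002,0,0,0,0,1,0,0,0,0,0,0,1]

```text
clock: 10.67
eef_pos: [0.4858, -0.2229, 0.3597]
tool_rot: [0.057, 0.705, -0.059, 0.704]
ft_force: [-0.6, -4.4, -4.4]
grip_width: 0.0172
```

```bash
python3 - <<'E'
from st import *
for i in range(2):
    im=snap("top"); show()
rel(*target(-.16,(.506,-.0969)))
crop(im,340,140,410,190,10,"t12")
E
```

```text
tcp [ 0.4858 -0.223   0.3597] F [-0.3 -3.7 -4. ] T [-1.04  0.15 -0.03] w 0.0167 t 10.7167
Stip [ 0.5049 -0.1061  0.2048] Ftip [ 0.4682 -0.3281  0.2055]
tcp [ 0.4858 -0.223   0.3597] F [-0.6 -4.5 -4.7] T [-1.03  0.12  0.01] w 0.0172 t 10.7667
Stip [ 0.505  -0.1061  0.2049] Ftip [ 0.4682 -0.328   0.2055]
d tool mm [ 0.2  8.8 -0.1] rotvec [-0.0039 -0.001   0.0029] rows>= 0.21
```

View pics/t12.png

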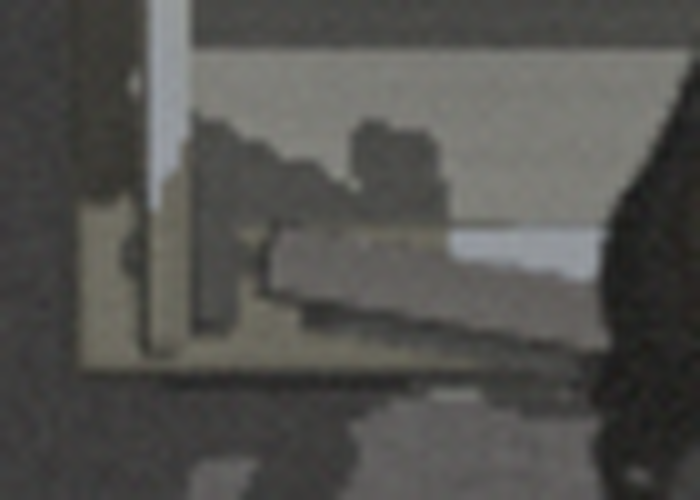

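>>> arm_command:
  moves: [0,0.002,0,0,0,0.003,1,0,0.0015,0,0,0,0,1,0,0.001,0,0,0,0,1,0,0,0,0,0,0,1]

```text
clock: 11.1
eef_pos: [0.4863, -0.2193, 0.3597]
tool_rot: [0.057, 0.705, -0.059, 0.704]
ft_force: [-0.3, -5.3, -4.2]
grip_width: 0.0169
```

```bash
python3 - <<'E'
from st import *
for i in range(2):
    im=snap("top"); show()
rel(*target(-.16,(.506,-.0969)))
crop(im,340,140,410,190,10,"t13")
E
```

```text
tcp [ 0.4862 -0.2194  0.3597] F [-1.  -5.4 -4.2] T [-1.24  0.14  0.01] w 0.0173 t 11.15
Stip [ 0.5055 -0.1024  0.2049] Ftip [ 0.4685 -0.3243  0.2055]
tcp [ 0.4862 -0.2194  0.3597] F [-0.5 -5.2 -4.9] T [-1.24  0.19  0.03] w 0.0167 t 11.2
Stip [ 0.5056 -0.1024  0.2049] Ftip [ 0.4685 -0.3243  0.2055]
d tool mm [ 0.2  5.  -0. ] rotvec [-0.0053 -0.0013  0.0027] rows>= 0.12
```

View pics/t13.png

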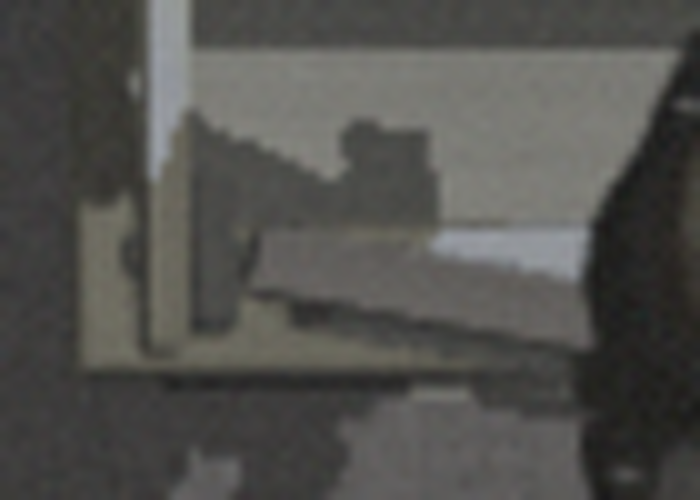

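>>> arm_command:
  moves: [0,0.0015,0,0,0,0.002,1,0,0.001,0,0,0,0,1,0,0,0.003,-0.03,0,0,1,0,0.0005,0.003,-0.03,0,0,1,0,0,0,0,0,0,1]

```text
clock: 11.62
eef_pos: [0.493, -0.2186, 0.3602]
tool_rot: [0.035, 0.706, -0.039, 0.706]
ft_force: [-1.1, -5.0, -4.4]
grip_width: 0.0171
```

```bash
python3 - <<'E'
from st import *
for i in range(2):
    im=snap("top"); show()
p,r=pose(); z=r.as_matrix()[:,2]; print("yaw",np.arctan2(z[1],z[0]), r.as_matrix().round(3)[2])
crop(im,340,140,410,190,10,"t14")
im=snap("scene"); crop(im,140,140,290,240,5,"s14")
E
```

```text
tcp [ 0.4929 -0.2186  0.3602] F [-0.2 -5.9 -5.1] T [-1.37  0.18  0.04] w 0.0168 t 11.6667
Stip [ 0.5053 -0.1011  0.2051] Ftip [ 0.4817 -0.3249  0.2062]
tcp [ 0.4928 -0.2186  0.3601] F [ 0.1 -5.2 -5.5] T [-1.39  0.06 -0.03] w 0.0171 t 11.7167
Stip [ 0.5053 -0.1011  0.205 ] Ftip [ 0.4816 -0.3248  0.2062]
yaw -0.10556144551264546 [-1.    -0.005  0.   ]
```

View pics/t14.png

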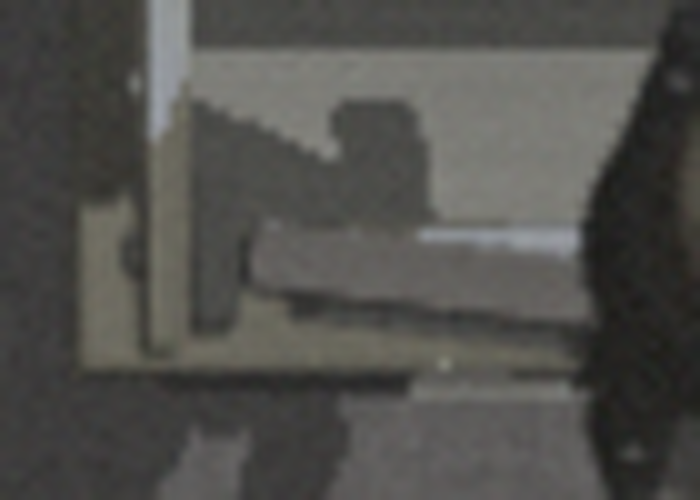

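View pics/s14.png

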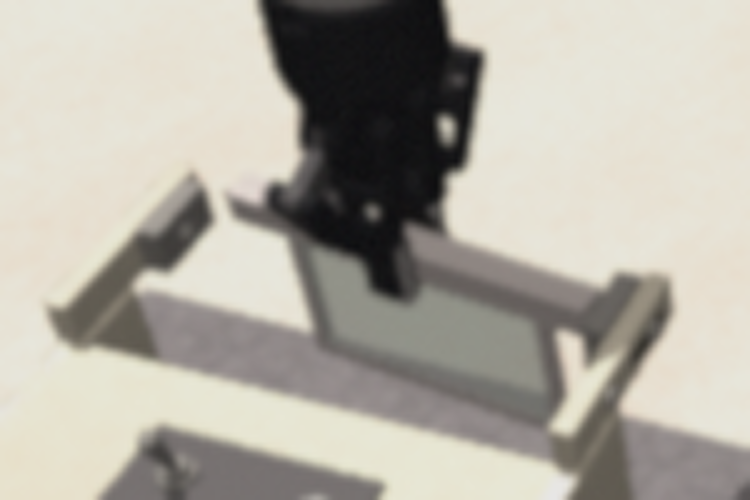

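>>> arm_command:
  moves: [0,0.002,0,0,0,0.003,1,0,0.0015,0,0,0,0,1,0,0,0,0,0,0,1]

```text
clock: 12.02
eef_pos: [0.4931, -0.2163, 0.3601]
tool_rot: [0.035, 0.706, -0.04, 0.706]
ft_force: [-1.0, -6.0, -4.1]
grip_width: 0.0171
```

```bash
python3 - <<'E'
from st import *
for i in range(2):
    im=snap("top"); show()
p,r=pose(); z=r.as_matrix()[:,2]; print("yaw",np.arctan2(z[1],z[0]), r.as_matrix().round(3)[2])
crop(im,340,140,410,190,10,"t15")
E
```

```text
tcp [ 0.493  -0.2164  0.3601] F [-1.7 -6.9 -4.6] T [-1.42  0.2   0.03] w 0.0168 t 12.0667
Stip [ 0.5056 -0.099   0.2049] Ftip [ 0.4816 -0.3227  0.2063]
tcp [ 0.493  -0.2164  0.3601] F [ 0.4 -5.2 -4.7] T [-1.42  0.19  0.08] w 0.0171 t 12.1167
Stip [ 0.5056 -0.099   0.2049] Ftip [ 0.4816 -0.3227  0.2063]
yaw -0.10684857000489666 [-1.    -0.006 -0.   ]
```

View pics/t15.png

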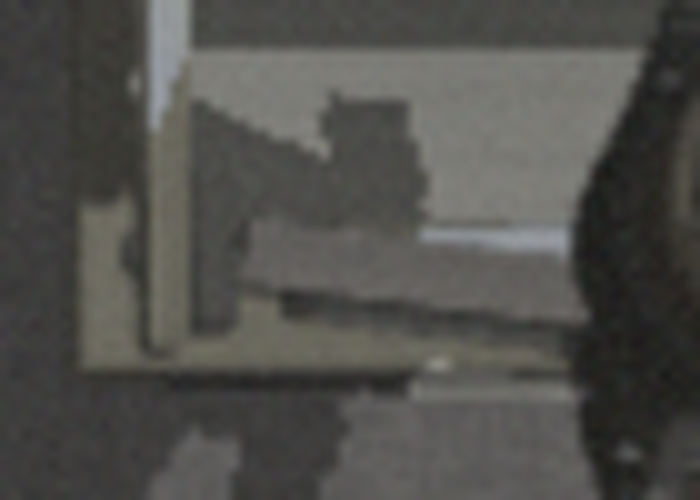

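```bash
python3 - <<'E'
from st import *
p,r=pose()
for v in((.1455,.099,.009),(.1455,.099,-.009),(.1455,.102,-.009)):
    q=p+r.apply(v); print(v,q.round(4),((proj("top",q)-[340,140]+.5)*10).round(0))
for q in((.4849,-.1148,.217),(.5243,-.1148,.217),(.5043,-.1148,.205)): print(((proj("top",q)-[340,140]+.5)*10).round(0))
E
```

```text
(0.1455, 0.099, 0.009) [ 0.5124 -0.1198  0.214 ] [[251. 216.]]
(0.1455, 0.099, -0.009) [ 0.4945 -0.1179  0.214 ] [[243. 285.]]
(0.1455, 0.102, -0.009) [ 0.4948 -0.1149  0.214 ] [[232. 283.]]
[[232. 320.]]
[[234. 169.]]
[[227. 251.]]
```

>>> arm_command:
  moves: [0,0.0005,0.003,-0.03,0,0.002,1,0,0.0005,0.003,-0.03,0,0.002,1,0,0.0005,0.003,-0.03,0,0.002,1,0,0,0,0,0,0,1]

```text
clock: 12.45
eef_pos: [0.5029, -0.2174, 0.3605]
tool_rot: [0.003, 0.706, -0.007, 0.708]
ft_force: [-0.6, -5.3, -5.4]
grip_width: 0.0172
```

```bash
cat >> st.py <<'E'
def look(n):
    im=snap("top"); show(); crop(im,340,130,460,190,6,"t"+n)
    p,r=pose(); z=r.as_matrix()[:,2]; print("yaw",np.arctan2(z[1],z[0]).round(4), r.as_matrix().round(4)[2])
    im=snap("scene"); crop(im,140,140,290,240,5,"s"+n); show()
E
python3 -c "
from st import *
look('16')"
```

```text
tcp [ 0.5027 -0.2175  0.3604] F [-0.3 -5.8 -5.6] T [-1.48  0.05  0.  ] w 0.0172 t 12.5
Stip [ 0.5048 -0.0994  0.2052] Ftip [ 0.5013 -0.3244  0.2066]
yaw -0.0156 [-1.     -0.0061  0.0015]
tcp [ 0.5027 -0.2174  0.3604] F [ 0.1 -6.7 -6.1] T [-1.51  0.05  0.  ] w 0.0171 t 12.55
Stip [ 0.5048 -0.0993  0.2052] Ftip [ 0.5012 -0.3243  0.2066]
```

View pics/s16.png

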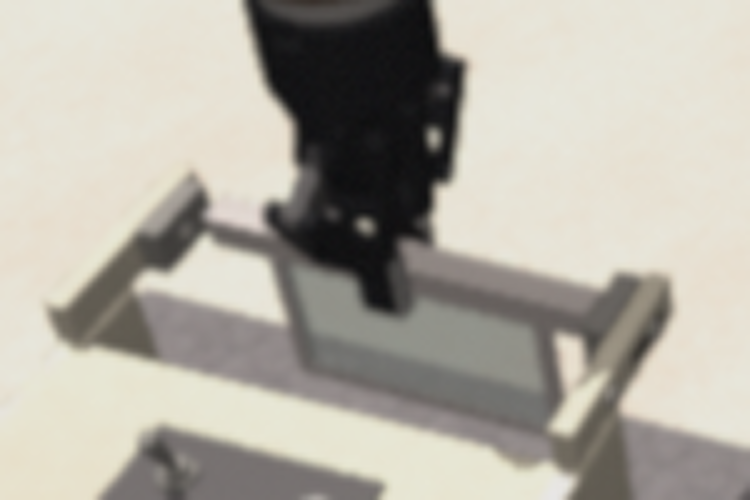

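View pics/t16.png

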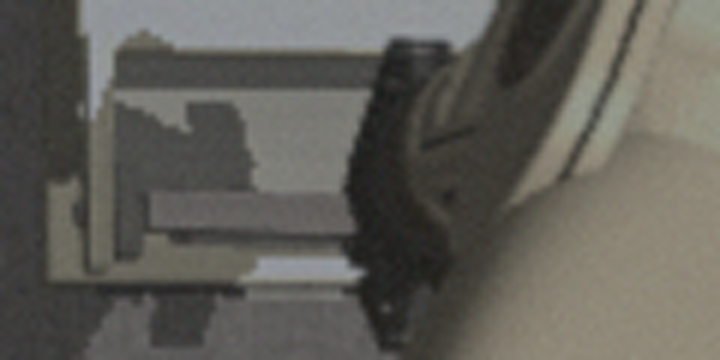

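>>> arm_command:
  moves: [0,0,0.003,-0.032,0,0.006,1,0.0005,0,0.003,-0.032,0,0.006,1,0,0,0,0,0,0,1]

```text
clock: 12.8
eef_pos: [0.5095, -0.2188, 0.3598]
tool_rot: [-0.017, 0.706, 0.018, 0.708]
ft_force: [0.3, -6.1, -5.1]
grip_width: 0.0171
```

```bash
python3 -c "
from st import *
look('17')"
```

```text
tcp [ 0.5094 -0.2188  0.3599] F [-0.6 -6.3 -6.2] T [-1.55  0.02  0.05] w 0.0169 t 12.85
Stip [ 0.504  -0.0996  0.2056] Ftip [ 0.515  -0.3244  0.2052]
yaw 0.0488 [-1.      0.0018  0.0028]
tcp [ 0.5093 -0.2187  0.3599] F [ 0.8 -6.7 -5.4] T [-1.49  0.03  0.06] w 0.0172 t 12.9
Stip [ 0.5039 -0.0995  0.2057] Ftip [ 0.5149 -0.3243  0.2052]
```

View pics/s17.png

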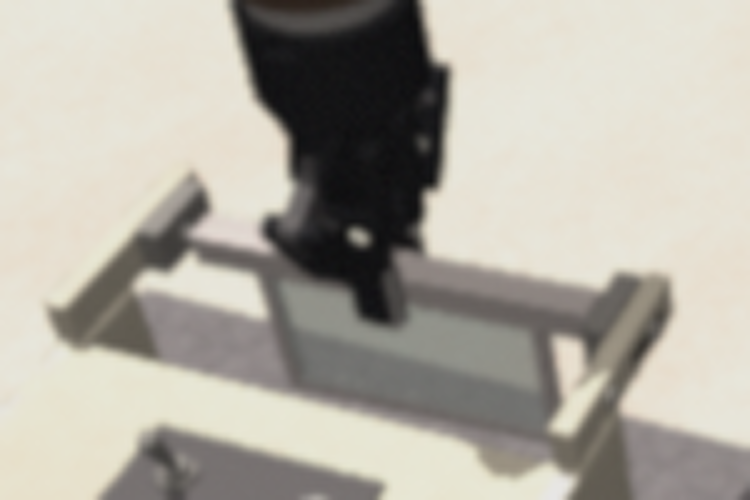

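>>> arm_command:
  moves: [0.0003,-0.0015,-0.0003,0,0,0,1,0,-0.0015,0,0,0,0,1,0,0,0,0,0,0,1]

```text
clock: 13.15
eef_pos: [0.5094, -0.222, 0.3596]
tool_rot: [-0.017, 0.706, 0.018, 0.708]
ft_force: [-0.7, -3.2, -4.3]
grip_width: 0.0169
```

```bash
python3 -c "
from st import *
look('18')"
```

```text
tcp [ 0.5094 -0.222   0.3596] F [-1.2 -3.9 -4. ] T [-0.98  0.1   0.06] w 0.0168 t 13.2
Stip [ 0.5041 -0.1028  0.2053] Ftip [ 0.5151 -0.3275  0.2049]
yaw 0.0488 [-1.      0.0018  0.0035]
tcp [ 0.5094 -0.2219  0.3596] F [-1.2 -3.7 -4.4] T [-0.98  0.17 -0.  ] w 0.0168 t 13.25
Stip [ 0.5041 -0.1028  0.2053] Ftip [ 0.5151 -0.3275  0.2049]
```

>>> arm_command:
  moves: [0,-0.0015,0,0,0,0,1,0,-0.001,0,0,0,0,1,0,0,0,0,0,0,1]

```text
clock: 13.5
eef_pos: [0.5093, -0.2234, 0.3596]
tool_rot: [-0.016, 0.706, 0.019, 0.708]
ft_force: [-1.7, -4.8, -3.7]
grip_width: 0.0167
```

```bash
python3 -c "
from st import *
look('19')"
```

```text
tcp [ 0.5093 -0.2235  0.3596] F [-2.1 -4.2 -3.5] T [-1.05  0.31 -0.16] w 0.0167 t 13.55
Stip [ 0.5038 -0.104   0.2056] Ftip [ 0.515  -0.3287  0.2047]
yaw 0.0494 [-1.      0.004   0.0029]
tcp [ 0.5093 -0.2235  0.3596] F [-1.4 -4.7 -4.3] T [-1.09  0.3  -0.24] w 0.0173 t 13.6
Stip [ 0.5038 -0.104   0.2056] Ftip [ 0.5149 -0.3287  0.2047]
```

View pics/s19.png

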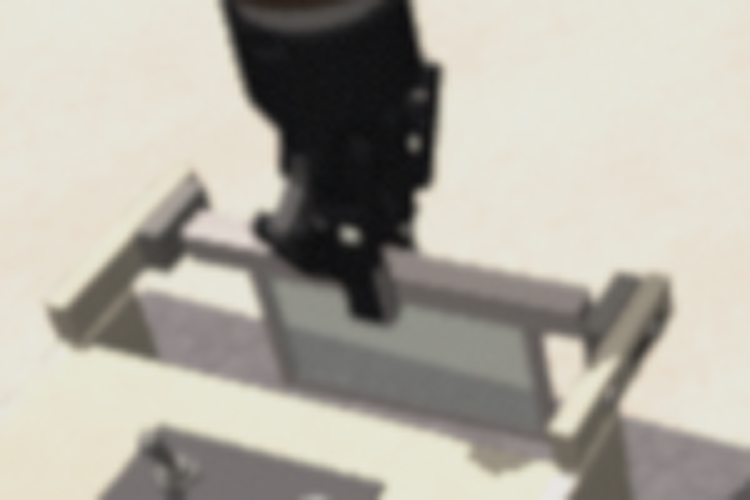

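View pics/t19.png

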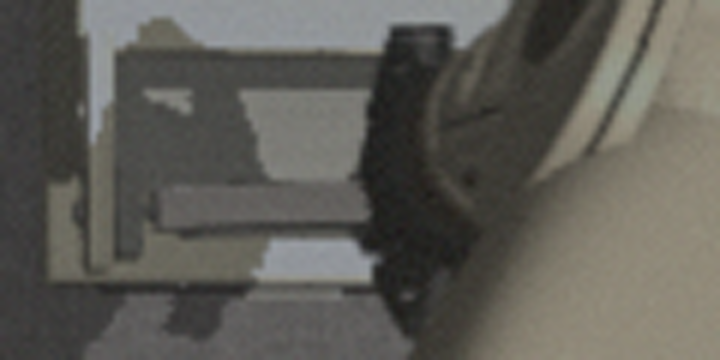

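>>> arm_command:
  moves: [0,-0.0015,0,0,0,0,1,0,-0.001,0,0,0,0,1,0,0,0,0,0,0,1]

```text
clock: 13.85
eef_pos: [0.5093, -0.2245, 0.3596]
tool_rot: [-0.014, 0.706, 0.021, 0.708]
ft_force: [-0.7, -1.6, -4.1]
grip_width: 0.0169
```

```bash
python3 -c "
from st import *
look('20')"
```

```text
tcp [ 0.5093 -0.2245  0.3596] F [-1.  -0.7 -3.6] T [-0.62  0.26 -0.18] w 0.017 t 13.9
Stip [ 0.5037 -0.1042  0.2062] Ftip [ 0.515  -0.3289  0.2041]
yaw 0.0502 [-1.      0.0092  0.003 ]
tcp [ 0.5093 -0.2246  0.3596] F [-1.6 -0.1 -3.1] T [-0.58  0.21 -0.21] w 0.0171 t 13.95
Stip [ 0.5037 -0.1043  0.2062] Ftip [ 0.515  -0.329   0.2042]
```

```bash
python3 - <<'E'
from st import *
im=snap("scene"); crop(im,165,170,205,205,18,"s21"); show()
p,r=pose(); q=p+r.apply((.1545,-.106,0)); print(((proj("scene",q)-[165,170]+.5)*18).round(0))
for v in((.1455,-.099,.009),(.1635,-.099,.009),(.1455,-.099,-.009)): print(((proj("scene",p+r.apply(v))-[165,170]+.5)*18).round(0))
for q in((.5145,-.3255,.205),(.5345,-.3255,.217),(.4945,-.3255,.217)): print(q,((proj("scene",q)-[165,170]+.5)*18).round(0))
E
```

```text
tcp [ 0.5093 -0.2245  0.3596] F [-1.1 -0.7 -3.4] T [-0.63  0.23 -0.23] w 0.0172 t 14.0
Stip [ 0.5037 -0.1043  0.2062] Ftip [ 0.515  -0.329   0.2041]
[[183. 289.]]
[[175. 289.]]
[[210. 395.]]
[[250. 203.]]
(0.5145, -0.3255, 0.205) [[206. 288.]]
(0.5345, -0.3255, 0.217) [[ 92. 313.]]
(0.4945, -0.3255, 0.217) [[272. 124.]]
```

View pics/s21.png

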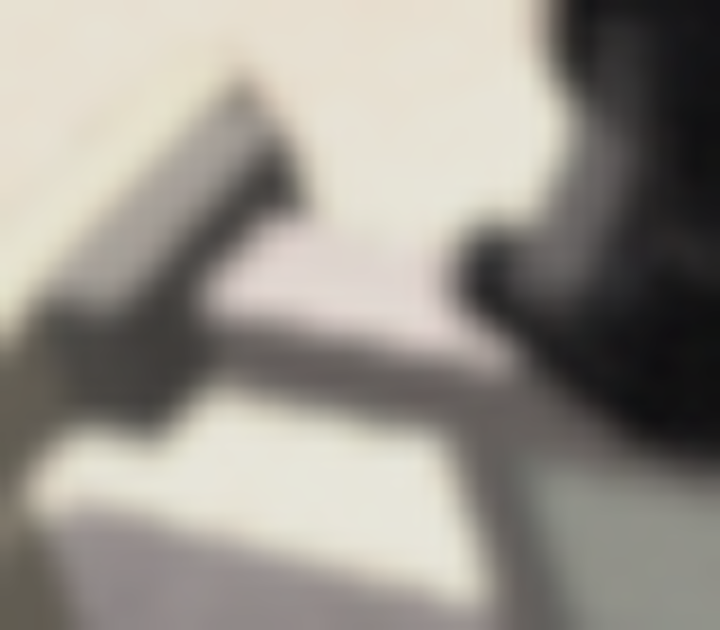

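```bash
python3 - <<'E'
from st import *
f=lambda q:((proj("scene",q)-[165,170]+.5)*18).round(0)
p,r=pose(); c=p+r.apply((.1455,-.099,.009)); print(c.round(4))
for y in(-.3265,-.3245,-.3225,-.3205,-.3185): print(y,f((c[0],y,c[2])), "lug rear top",f((.5345,y,.217)),"front",f((.4945,y,.217)),"lug rear bottom",f((.5345,y,.193)))
E
```

```text
[ 0.5236 -0.3216  0.2132]
-0.3265 [[143. 281.]] lug rear top [[ 85. 311.]] front [[266. 122.]] lug rear bottom [[133. 452.]]
-0.3245 [[156. 284.]] lug rear top [[ 99. 314.]] front [[279. 126.]] lug rear bottom [[146. 455.]]
-0.3225 [[169. 288.]] lug rear top [[112. 318.]] front [[292. 129.]] lug rear bottom [[159. 459.]]
-0.3205 [[183. 291.]] lug rear top [[126. 321.]] front [[305. 132.]] lug rear bottom [[172. 462.]]
-0.3185 [[196. 295.]] lug rear top [[139. 325.]] front [[318. 136.]] lug rear bottom [[186. 466.]]
```

>>> arm_command:
  moves: [0,0.002,0,0,0,-0.004,1,0,0.001,-0.001,0,0,-0.004,1,0,0,0,0,0,0,1]

```text
clock: 14.25
eef_pos: [0.5088, -0.2226, 0.3598]
tool_rot: [-0.018, 0.705, 0.016, 0.709]
ft_force: [-1.9, -1.4, -3.3]
grip_width: 0.0168
```

```bash
python3 -c "
from st import *
look('22')"
```

```text
tcp [ 0.5088 -0.2226  0.3598] F [-0.4 -2.7 -3.7] T [-0.73  0.06 -0.17] w 0.0167 t 14.3
Stip [ 0.5037 -0.1041  0.205 ] Ftip [ 0.5148 -0.3288  0.2056]
yaw 0.0492 [-1.     -0.0026  0.0052]
tcp [ 0.5088 -0.2226  0.3598] F [-0.1 -2.5 -3.3] T [-0.72 -0.01 -0.18] w 0.0171 t 14.35
Stip [ 0.5037 -0.1041  0.205 ] Ftip [ 0.5148 -0.3288  0.2056]
```

>>> arm_command:
  moves: [0,0,-0.0012,0,0,0,1,0,-0.0005,0,0,0,0,1,0,0,0,0,0,0,1]

```text
clock: 14.6
eef_pos: [0.5081, -0.2237, 0.3602]
tool_rot: [-0.019, 0.704, 0.016, 0.71]
ft_force: [0.4, -4.3, -4.2]
grip_width: 0.0172
```

```bash
python3 -c "
from st import *
look('23')"
```

```text
tcp [ 0.5082 -0.2237  0.3602] F [ 0.  -3.5 -4.4] T [-0.98 -0.04 -0.24] w 0.0166 t 14.65
Stip [ 0.5036 -0.1055  0.2052] Ftip [ 0.5145 -0.3302  0.2061]
yaw 0.0486 [-1.     -0.0042  0.0075]
tcp [ 0.5082 -0.2237  0.3602] F [ 0.2 -4.4 -3.9] T [-1.04 -0.03 -0.24] w 0.0175 t 14.7
Stip [ 0.5036 -0.1055  0.2052] Ftip [ 0.5145 -0.3302  0.2061]
```

>>> arm_command:
  moves: [0.0005,-0.002,-0.0003,0,0,0.004,1,0,-0.0015,0,0,0,0,1,0,0,0,0,0,0,1]

```text
clock: 14.95
eef_pos: [0.5081, -0.2276, 0.3599]
tool_rot: [-0.017, 0.704, 0.017, 0.71]
ft_force: [0.5, -2.9, -4.4]
grip_width: 0.0169
```

```bash
python3 -c "
from st import *
look('24')"
```

```text
tcp [ 0.5081 -0.2275  0.3599] F [-0.2 -3.5 -3.2] T [-0.97 -0.09 -0.27] w 0.0169 t 15.0
Stip [ 0.5036 -0.1086  0.2055] Ftip [ 0.5145 -0.3333  0.2054]
yaw 0.0483 [-1.0e+00  2.0e-04  8.1e-03]
tcp [ 0.5081 -0.2275  0.3599] F [ 0.3 -2.7 -3.8] T [-0.98 -0.04 -0.3 ] w 0.0172 t 15.05
Stip [ 0.5036 -0.1086  0.2054] Ftip [ 0.5145 -0.3333  0.2054]
```

>>> arm_command:
  moves: [0,-0.0015,0,0,0,0,1,0,-0.001,0,0,0,0,1,0,0,0,0,0,0,1]

```text
clock: 15.3
eef_pos: [0.5081, -0.2288, 0.3599]
tool_rot: [-0.016, 0.704, 0.019, 0.71]
ft_force: [0.8, -3.0, -4.1]
grip_width: 0.017
```

```bash
python3 -c "
from st import *
look('25')"
```

```text
tcp [ 0.5081 -0.2288  0.3599] F [-0.1 -0.4 -3.2] T [-0.57  0.01 -0.38] w 0.0169 t 15.35
Stip [ 0.5035 -0.1093  0.2059] Ftip [ 0.5146 -0.334   0.205 ]
yaw 0.0494 [-1.      0.004   0.0081]
tcp [ 0.5081 -0.2288  0.3599] F [ 0.1 -0.8 -2.6] T [-0.68  0.02 -0.32] w 0.0171 t 15.4
Stip [ 0.5034 -0.1093  0.2059] Ftip [ 0.5145 -0.334   0.205 ]
```

View pics/s25.png

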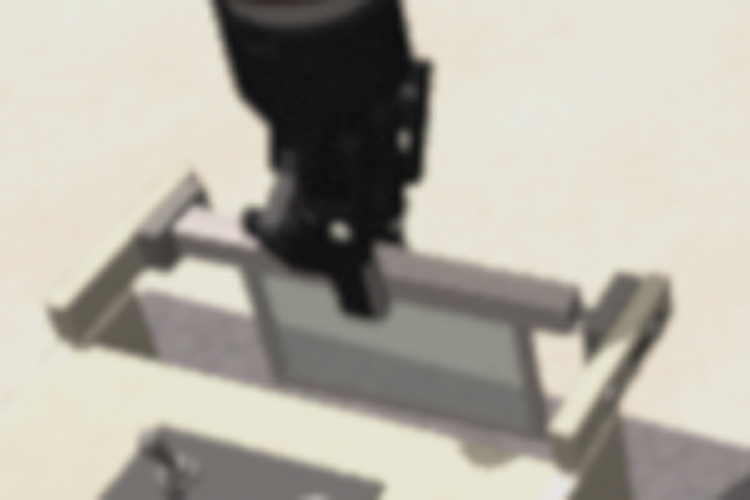

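View pics/t25.png

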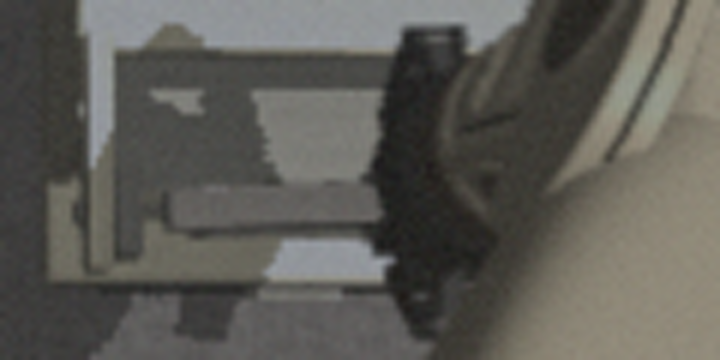

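```bash
python3 - <<'E'
from st import *
im=snap("top",2); crop(im,355,150,385,185,18,"t26"); 
im=snap("scene",2); crop(im,165,170,205,205,18,"s26"); show()
p,r=pose()
for v in((.1455,.099,.009),(.1455,.099,-.009)): print(((proj("top",p+r.apply(v))-[355,150]+.5)*18).round(0))
E
```

```text
tcp [ 0.5081 -0.2289  0.3599] F [-0.4 -0.4 -2.8] T [-0.65  0.01 -0.36] w 0.0173 t 15.6
Stip [ 0.5035 -0.1093  0.2059] Ftip [ 0.5146 -0.334   0.205 ]
[[245. 204.]]
[[250. 327.]]
```

View pics/t26.png

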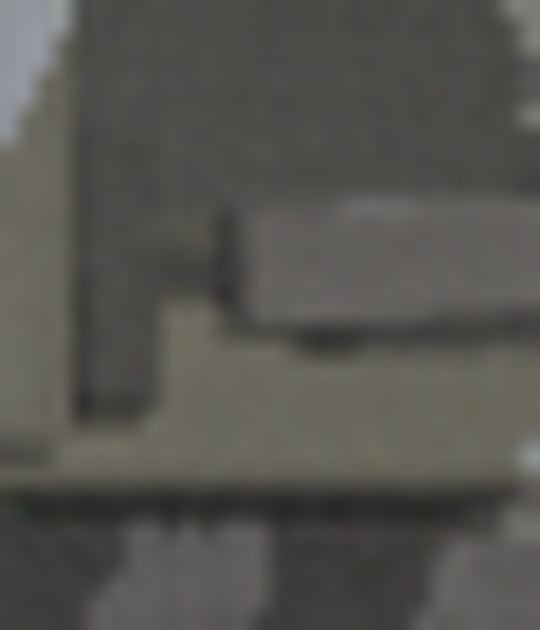

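View pics/s26.png

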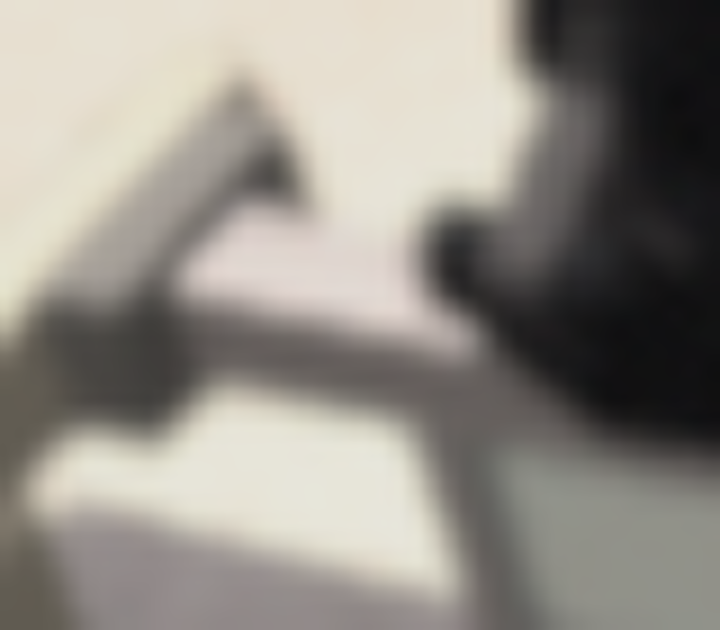

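>>> arm_command:
  moves: [0,-0.001,0,0,0.003,-0.004,1,0,-0.002,0,0,0,0,1,0,-0.002,0,0,0,0,1,0,0,0,0,0,0,1]

```text
clock: 15.93
eef_pos: [0.5084, -0.23, 0.36]
tool_rot: [-0.015, 0.705, 0.023, 0.709]
ft_force: [-0.7, -2.7, -4.2]
grip_width: 0.0168
```

```bash
python3 - <<'E'
from st import *
show();look("27")
im=snap("top"); crop(im,355,150,385,185,18,"t27"); 
E
```

```text
tcp [ 0.5084 -0.23    0.36  ] F [-0.7 -2.7 -4.2] T [-1.08 -0.03 -0.15] w 0.0168 t 15.9333
Stip [ 0.5026 -0.1093  0.2068] Ftip [ 0.5148 -0.334   0.2043]
tcp [ 0.5083 -0.23    0.3599] F [-0.5  0.5 -2.3] T [-0.41  0.02 -0.14] w 0.0168 t 15.9833
Stip [ 0.5026 -0.1094  0.2068] Ftip [ 0.5148 -0.3341  0.2042]
yaw 0.0543 [-0.9999  0.0112  0.0053]
tcp [ 0.5083 -0.23    0.3599] F [-0.   0.2 -3.2] T [-0.38 -0.04 -0.16] w 0.017 t 16.0333
Stip [ 0.5026 -0.1094  0.2068] Ftip [ 0.5148 -0.3341  0.2042]
```

View pics/t27.png

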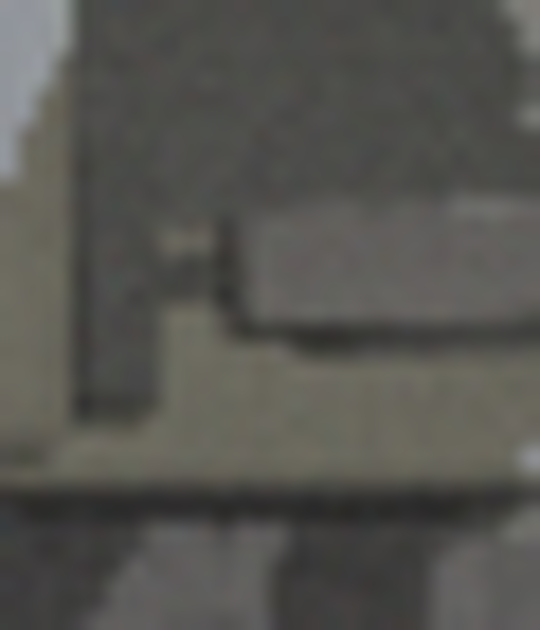

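>>> arm_command:
  moves: [0,0.001,0,0,0,-0.009,1,0,0,0,0,0,0,1]

```text
clock: 16.25
eef_pos: [0.5082, -0.2287, 0.3599]
tool_rot: [-0.018, 0.705, 0.02, 0.709]
ft_force: [-0.2, -0.5, -2.3]
grip_width: 0.0173
```

```bash
python3 - <<'E'
from st import *
show();look("28")
E
```

```text
tcp [ 0.5082 -0.2287  0.3599] F [-0.2 -0.5 -2.3] T [-0.32  0.05 -0.14] w 0.0173 t 16.25
Stip [ 0.5026 -0.1094  0.2058] Ftip [ 0.5148 -0.3341  0.2051]
tcp [ 0.5082 -0.2288  0.3599] F [ 0.2  0.  -2.9] T [-0.16 -0.02 -0.17] w 0.0174 t 16.3
Stip [ 0.5026 -0.1094  0.2058] Ftip [ 0.5148 -0.3341  0.2051]
yaw 0.054 [-1.      0.0035  0.0057]
tcp [ 0.5082 -0.2289  0.3599] F [ 0.7  0.  -2.4] T [-0.12  0.01 -0.12] w 0.0169 t 16.35
Stip [ 0.5026 -0.1094  0.2058] Ftip [ 0.5148 -0.3341  0.205 ]
```

>>> arm_command:
  moves: [0,0,0,0,0,0,0.5,0,0,0,0,0,0,0.3,0,0,0,0,0,0,0.1,0,0,0,0,0,0,0]

```text
clock: 16.68
eef_pos: [0.5087, -0.229, 0.3615]
tool_rot: [-0.018, 0.704, 0.021, 0.71]
ft_force: [-0.7, 1.1, 0.4]
grip_width: 0.0424
```

```bash
python3 - <<'E'
from st import *
show();look("29")
E
```

```text
tcp [ 0.5087 -0.229   0.3615] F [-0.7  1.1  0.4] T [ 0.01  0.03 -0.02] w 0.0424 t 16.6833
Stip [ 0.5035 -0.1096  0.2074] Ftip [ 0.5159 -0.3343  0.2067]
tcp [ 0.5086 -0.2291  0.3616] F [ 0.2 -0.5 -0. ] T [ 0.02  0.03 -0.01] w 0.0426 t 16.7333
Stip [ 0.5035 -0.1097  0.2075] Ftip [ 0.5158 -0.3344  0.2068]
yaw 0.0547 [-1.      0.0031  0.0092]
tcp [ 0.5086 -0.229   0.3615] F [-0.   0.7  0.1] T [ 0.01  0.   -0.04] w 0.0427 t 16.7833
Stip [ 0.5035 -0.1097  0.2074] Ftip [ 0.5158 -0.3343  0.2066]
```

View pics/s29.png

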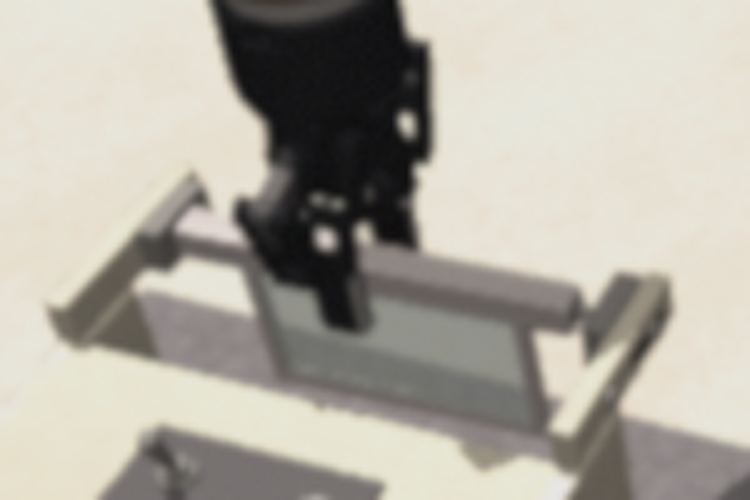

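View pics/t29.png

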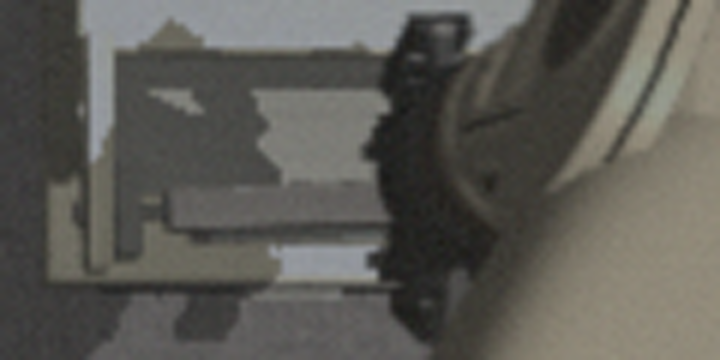

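>>> arm_command:
  moves: [-0.005,0,0,0,0,0,-0.1,-0.01,0,0,0,0,0,-0.1,-0.015,0,0,0,0,0,-0.1,-0.025,0,0,0,0,0,-0.1,-0.025,0,0,0,0,0,-0.1,-0.02,0,0,0,0,0,-0.1,0,0,0,0,0,0,0]

```text
clock: 17.37
eef_pos: [0.5069, -0.2291, 0.4688]
tool_rot: [-0.018, 0.704, 0.021, 0.709]
ft_force: [-0.1, -0.2, 0.3]
grip_width: 0.0429
```

```bash
python3 - <<'E'
from st import *
show();look("30")
P=[.5788,-.2199,.024]
a=np.sin(.32)*31;b=np.cos(.32)*31
im=snap("scene"); crop(im,150,200,220,250,10,"s30b"); im=snap("top"); crop(im,375,100,425,130,14,"t30b")
for q in((60,-30,198),(60+a,-30,198+b),(60-a,-30,198+b)):
    w=hood(P,q); print(q,w.round(4),((proj("scene",w)-[150,200]+.5)*10).round(0),((proj("top",w)-[375,100]+.5)*14).round(0))
E
```

```text
tcp [ 0.5069 -0.2291  0.4688] F [-0.1 -0.2  0.3] T [0.   0.02 0.06] w 0.0429 t 17.3667
Stip [ 0.5015 -0.1096  0.3148] Ftip [ 0.5138 -0.3342  0.3138]
tcp [ 0.5068 -0.2291  0.4671] F [-0.1 -0.5 -0.2] T [ 0.01 -0.01 -0.  ] w 0.043 t 17.4167
Stip [ 0.5012 -0.1094  0.3132] Ftip [ 0.5136 -0.3341  0.3121]
yaw 0.0549 [-1.      0.0049  0.0062]
tcp [ 0.5067 -0.229   0.465 ] F [-0.7 -0.1 -0.1] T [-0.02  0.01  0.  ] w 0.0428 t 17.4667
Stip [ 0.5006 -0.1091  0.3113] Ftip [ 0.5129 -0.3338  0.3098]
(60, -30, 198) [ 0.6395 -0.2485  0.198 ] [[242. 332.]] [[524. 232.]]
(np.float64(69.75156337909965), -30, np.float64(227.42629796055567)) [ 0.6493 -0.2482  0.2274] [[179. 267.]] [[566. 141.]]
(np.float64(50.24843662090035), -30, np.float64(227.42629796055567)) [ 0.6298 -0.2487  0.2274] [[234. 202.]] [[568. 244.]]
```

View pics/s30.png

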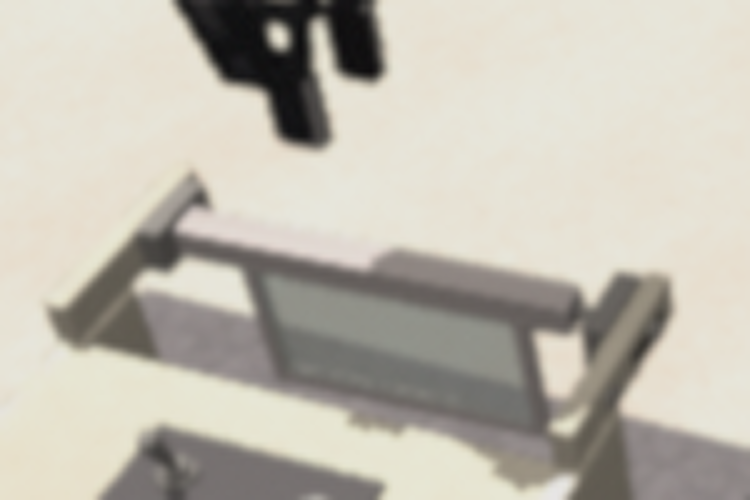

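View pics/s30b.png

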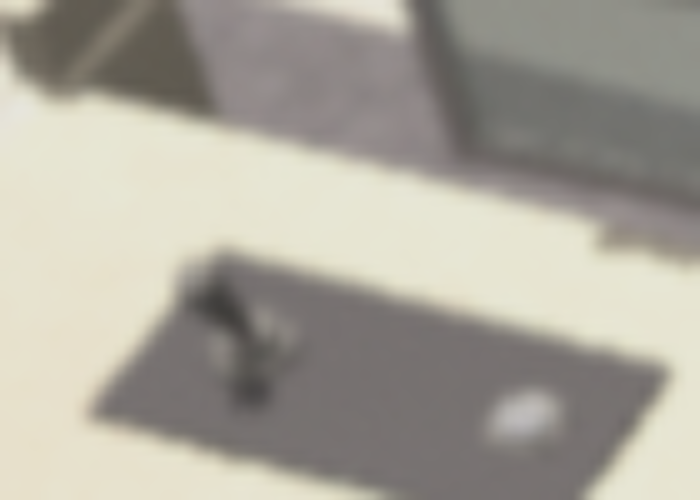

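View pics/t30b.png

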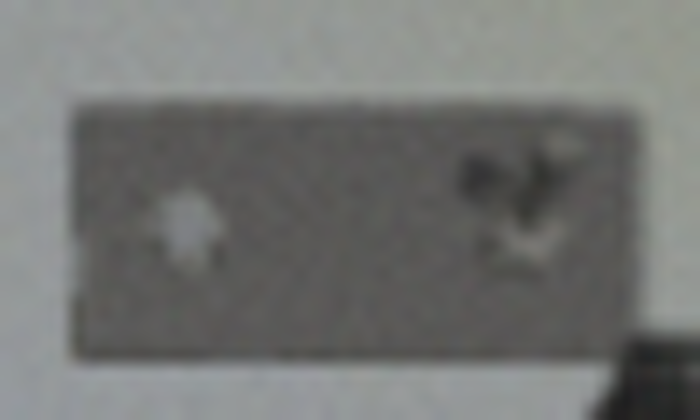

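View pics/t30.png

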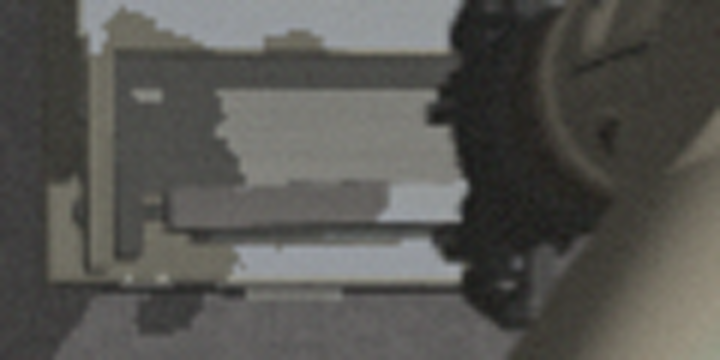

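```bash
python3 - <<'E'
from st import *
rel((.6435,-.2484,.45),Rt(.024))
E
```

```text
d tool mm [ 11.9 -27.2 135.9] rotvec [ 0.0309 -0.0015 -0.0088] rows>= 3.34
```

>>> arm_command:
  moves: [0,-0.003,0.01,0.005,0,-0.002,0,0,-0.004,0.02,0.005,0,-0.002,0,0,-0.004,0.022,0.005,0,-0.002,0,0,-0.004,0.022,0.005,0,-0.002,0,0,-0.004,0.022,0.005,0,0,0,0,-0.004,0.02,0.005,0,0,0,0,0,0.01,0,0,0,0,0,0,0,0,0,0,0]

```text
clock: 18.23
eef_pos: [0.6358, -0.2469, 0.4464]
tool_rot: [-0.004, 0.716, 0.012, 0.698]
ft_force: [-0.7, 0.2, -1.1]
grip_width: 0.0428
```

```bash
python3 - <<'E'
from st import *
show();rel((.6435,-.2484,.40),Rt(.024))
E
```

```text
tcp [ 0.6358 -0.2469  0.4464] F [-0.7  0.2 -1.1] T [-0.02 -0.05 -0.02] w 0.0428 t 18.2333
Stip [ 0.6292 -0.1264  0.2932] Ftip [ 0.6342 -0.3513  0.2908]
d tool mm [46.2 -2.1  8.9] rotvec [-0.0019 -0.0254 -0.0107] rows>= 1.13
```

>>> arm_command:
  moves: [0.012,-0.001,0.005,0,-0.013,-0.005,0,0.012,-0.001,0.003,0,-0.013,-0.005,0,0.01,0,0.001,0,0,0,0,0,0,0,0,0,0,0]

```text
clock: 18.57
eef_pos: [0.6437, -0.2483, 0.4037]
tool_rot: [-0.006, 0.711, 0.01, 0.704]
ft_force: [-0.0, -0.7, -0.8]
grip_width: 0.0428
```

```bash
python3 - <<'E'
from st import *
show();rel((.6435,-.2484,.381),Rt(.024))
im=snap("scene"); crop(im,120,160,240,250,6,"s31")
E
```

```text
tcp [ 0.6437 -0.2483  0.4037] F [-0.  -0.7 -0.8] T [-0.04 -0.02  0.03] w 0.0428 t 18.5667
Stip [ 0.6394 -0.1287  0.2497] Ftip [ 0.6445 -0.3536  0.2487]
d tool mm [22.7 -0.2  0.1] rotvec [-0.0012 -0.0098 -0.0046] rows>= 0.54
```

View pics/s31.png

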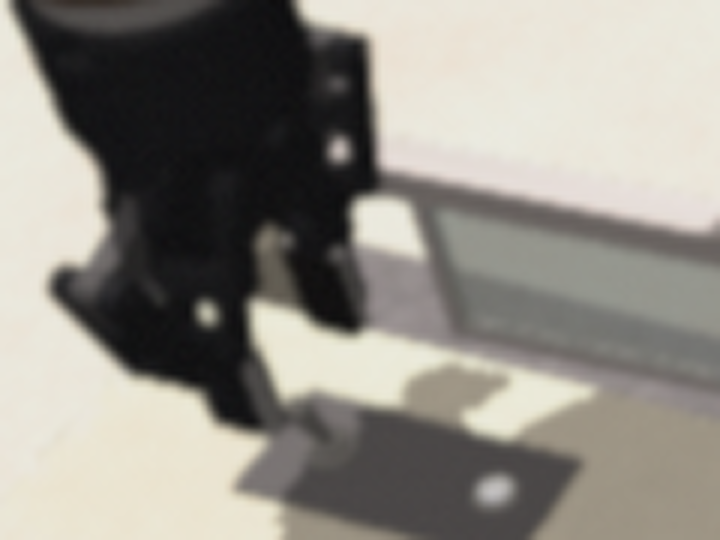

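>>> arm_command:
  moves: [0.008,0,0,0,-0.005,-0.003,0,0.008,0,0,0,-0.004,-0.001,0,0.003,0,0,0,0,0,0,0,0,0,0,0,0,0]

```text
clock: 18.95
eef_pos: [0.6414, -0.2484, 0.3864]
tool_rot: [-0.008, 0.708, 0.008, 0.706]
ft_force: [-0.2, 0.2, 1.3]
grip_width: 0.0424
```

```bash
python3 - <<'E'
from st import *
show();rel((.6435,-.2484,.381),Rt(.024))
im=snap("scene"); crop(im,120,160,240,250,6,"s32")
E
```

```text
tcp [ 0.6414 -0.2484  0.3864] F [-0.2  0.2  1.3] T [-0.02  0.01  0.05] w 0.0424 t 18.95
Stip [ 0.6385 -0.1294  0.232 ] Ftip [ 0.6434 -0.3543  0.2319]
d tool mm [ 5.4 -0.   2.2] rotvec [-0.0021 -0.0017 -0.0005] rows>= 0.14
```

View pics/s32.png

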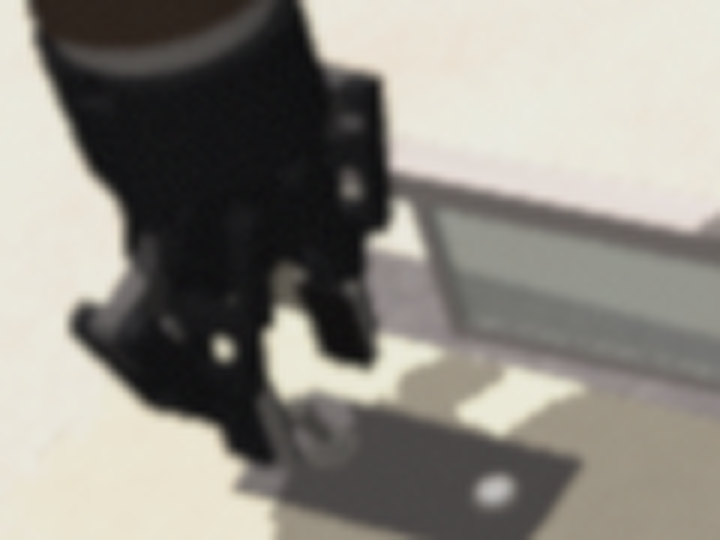

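>>> arm_command:
  moves: [0.005,0,0,0,0,0,0,0,0,-0.004,0,0,0,0,0,0,-0.004,0,0,0,0,0,0,-0.004,0,0,0,0,0,0,0,0,0,0,0]

```text
clock: 19.42
eef_pos: [0.6288, -0.2488, 0.3846]
tool_rot: [-0.008, 0.706, 0.007, 0.709]
ft_force: [1.2, -1.2, -1.2]
grip_width: 0.0428
```

```bash
python3 - <<'E'
from st import *
show();rel((.6215,-.2484,.381),Rt(.024))
im=snap("scene"); crop(im,120,160,240,250,6,"s33")
E
```

```text
tcp [ 0.6288 -0.2488  0.3846] F [ 1.2 -1.2 -1.2] T [-0.   -0.26 -0.08] w 0.0428 t 19.4167
Stip [ 0.6269 -0.13    0.23  ] Ftip [ 0.6318 -0.355   0.2303]
d tool mm [ 3.6  0.6 -7.3] rotvec [-0.0019  0.0044  0.0012] rows>= 0.2
```

View pics/s33.png

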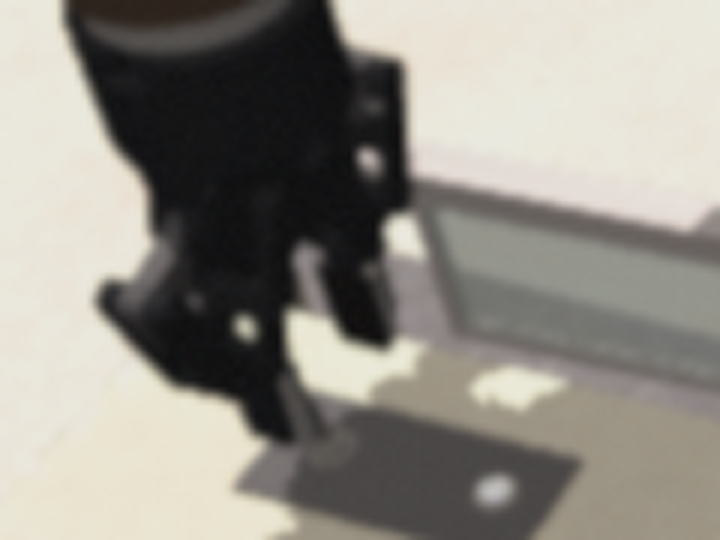

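>>> arm_command:
  moves: [0.002,0,-0.004,0,0,0,0,0.001,0,-0.004,0,0,0,0,0,0,-0.004,0,0,0,0,0,0,0,0,0,0,0]

```text
clock: 19.8
eef_pos: [0.6166, -0.249, 0.3824]
tool_rot: [-0.009, 0.704, 0.007, 0.71]
ft_force: [2.6, 0.1, -0.1]
grip_width: 0.0425
```

```bash
python3 - <<'E'
from st import *
show();rel((.6215,-.2484,.381),Rt(.024))
im=snap("scene"); crop(im,120,160,240,250,6,"s34")
E
```

```text
tcp [ 0.6166 -0.249   0.3824] F [ 2.6  0.1 -0.1] T [ 0.04 -0.61  0.04] w 0.0425 t 19.8
Stip [ 0.6152 -0.1304  0.2277] Ftip [ 0.6203 -0.3553  0.2282]
d tool mm [1.5 0.5 4.9] rotvec [-0.0015  0.0084  0.0023] rows>= 0.12
```

View pics/s34.png

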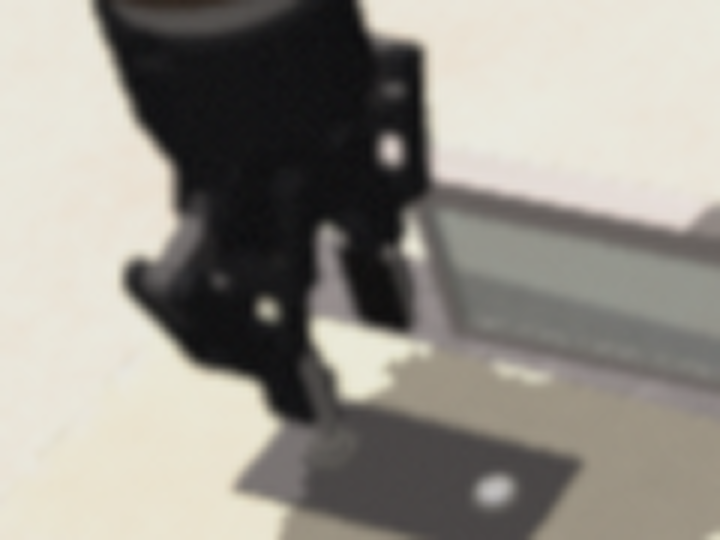

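>>> arm_command:
  moves: [0,0,-0.004,0,0.004,0,0,0,0,-0.004,0,0.004,0,0,0,0,0,0,0,0,0]

```text
clock: 20.1
eef_pos: [0.6145, -0.2488, 0.3837]
tool_rot: [-0.01, 0.699, 0.008, 0.715]
ft_force: [0.7, -0.2, 0.3]
grip_width: 0.0429
```

```bash
python3 - <<'E'
from st import *
show()
im=snap("scene"); crop(im,120,160,240,250,6,"s35")
E
```

```text
tcp [ 0.6145 -0.2488  0.3837] F [ 0.7 -0.2  0.3] T [-0.   -0.01  0.01] w 0.0429 t 20.1
Stip [ 0.6148 -0.1302  0.2288] Ftip [ 0.6205 -0.3551  0.2295]
```

View pics/s35.png

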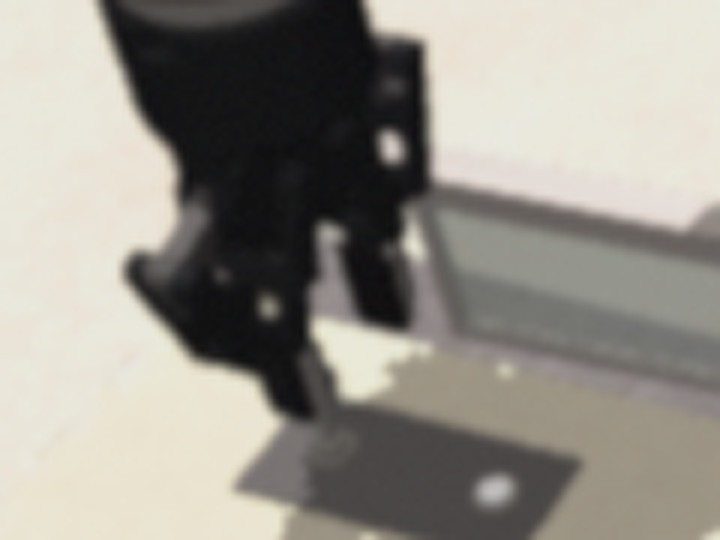

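>>> arm_command:
  moves: [-0.012,0,0,0,0,0,0,-0.02,0,0,0,0,0,0,-0.03,0,0,0,0,0,0,-0.03,0,-0.005,0,0,0,0,-0.03,0,-0.02,0,0,0,0,0,0,-0.03,0,0,0,0,0,0,-0.03,0,0,0,0,0,0,-0.03,0,0,0,0,0,0,-0.03,0,0,0,0,0,0,-0.03,0,0,0,0,0,0,-0.02,0,0,0,0,0,0,0,0,0,0,0]

```text
clock: 21.15
eef_pos: [0.4039, -0.2521, 0.5035]
tool_rot: [-0.009, 0.712, 0.009, 0.702]
ft_force: [0.6, -0.4, 0.1]
grip_width: 0.043
```

```bash
python3 - <<'E'
from st import *
show()
im=snap("scene"); cv2.imwrite("pics/s36full.png",im); crop(im,140,165,290,255,5,"s36"); crop(im,150,200,220,250,10,"s36b"); im=snap("top"); cv2.imwrite("pics/t36full.png",im); crop(im,375,100,425,130,14,"t36"); crop(im,345,140,455,185,7,"t36b")
E
```

```text
tcp [ 0.4039 -0.2521  0.5035] F [ 0.6 -0.4  0.1] T [-0.03 -0.03 -0.05] w 0.043 t 21.15
Stip [ 0.3986 -0.1331  0.3492] Ftip [ 0.4044 -0.358   0.3489]
```

View pics/s36.png

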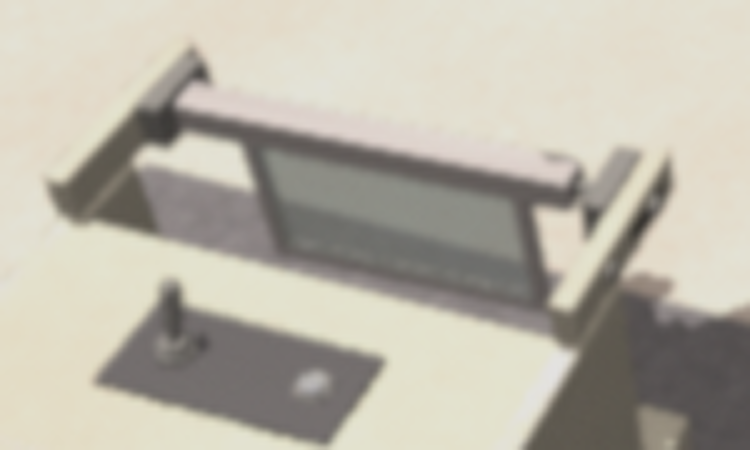

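View pics/s36b.png

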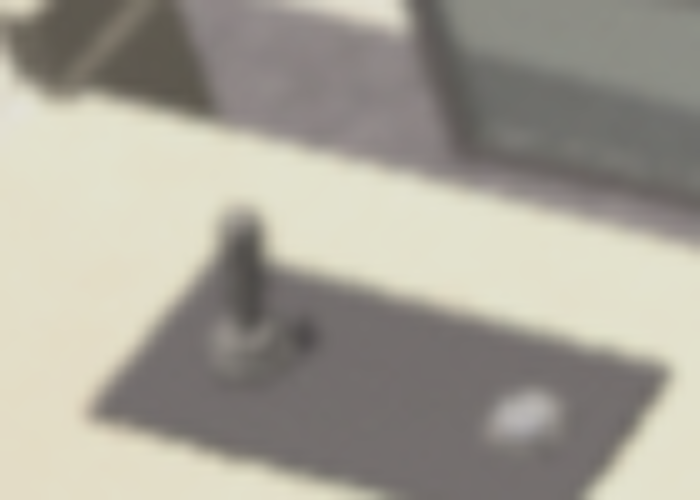

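View pics/t36full.png

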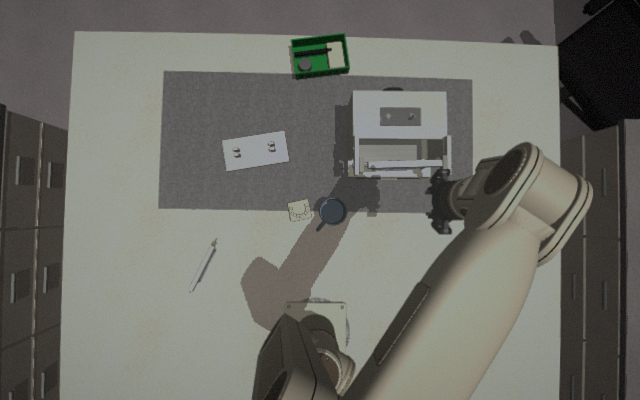

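View pics/t36b.png

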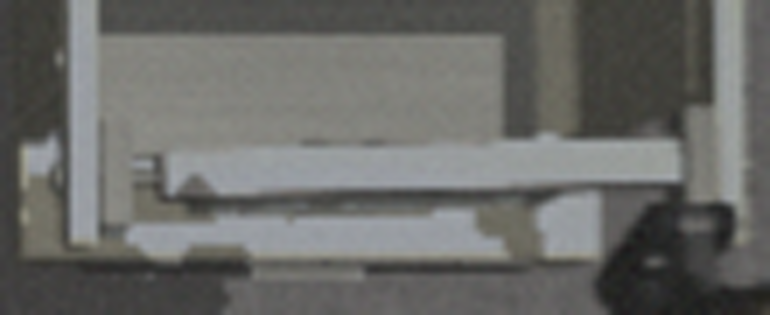

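```bash
python3 - <<'E'
from st import *
im=cv2.imread("pics/t36full.png"); crop(im,425,150,455,172,20,"t37")
im=cv2.imread("pics/s36full.png"); crop(im,162,172,202,205,16,"s37")
show()
E
```

```text
tcp [ 0.4067 -0.2525  0.5033] F [ 0.5 -0.1  0.6] T [-0.05 -0.06  0.07] w 0.0424 t 21.25
Stip [ 0.4017 -0.1334  0.3489] Ftip [ 0.4077 -0.3584  0.3487]
```

View pics/t37.png

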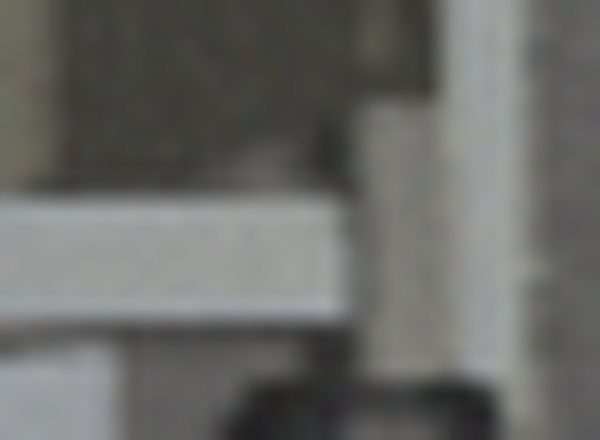

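View pics/s37.png

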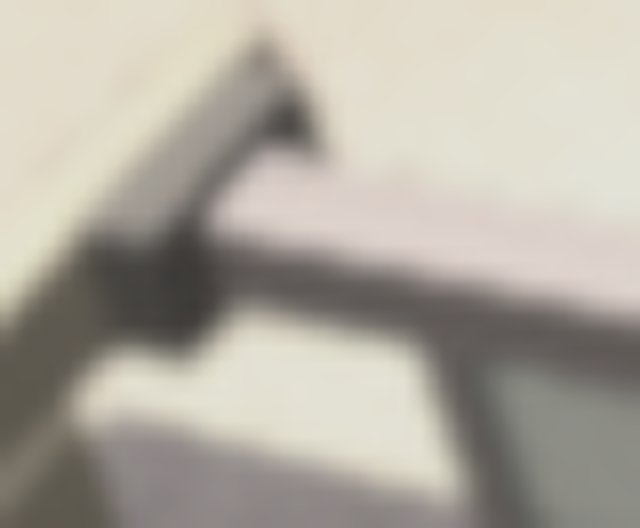

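>>> arm_command:
  moves: [-0.01,0,-0.01,0,0,0,0,-0.01,0,-0.01,0,0,0,0,0,0,0,0,0,0,0,0,0,0,0,0,0,0]

```text
clock: 21.58
eef_pos: [0.3874, -0.2533, 0.5248]
tool_rot: [-0.01, 0.712, 0.011, 0.702]
ft_force: [-0.7, 0.5, 0.2]
grip_width: 0.0429
```

```bash
python3 - <<'E'
from st import *
show()
im=snap("scene"); cv2.imwrite("pics/s38full.png",im)
E
```

```text
tcp [ 0.3874 -0.2533  0.5248] F [-0.7  0.5  0.2] T [ 0.03 -0.06 -0.02] w 0.0429 t 21.5833
Stip [ 0.3818 -0.1342  0.3705] Ftip [ 0.3883 -0.3591  0.3701]
```

View pics/s38full.png

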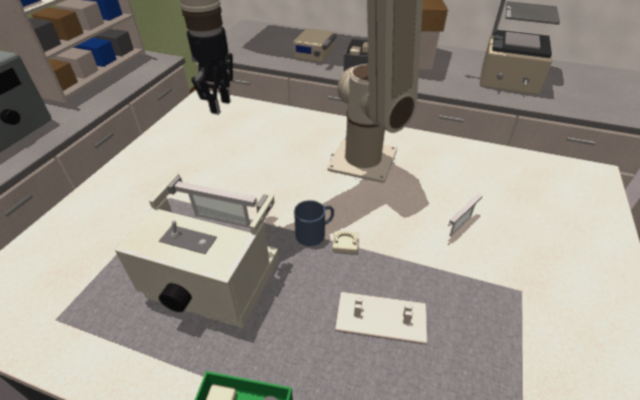

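The shield hangs at (165–270, 180–215), the toggle leans toward it at (173, 228), the mug at (311, 222) and the cast at (345, 242) have not moved, and the gripper is well clear.

```bash
python3 -c "
from workcell import bot
print(bot.job_done())"
```

```text
the job is handed in; nothing more can be done
None
```

I hung the larger shield between the hood's two brackets and let go. It stayed up by itself, and only then did I flip the suction toggle to the shield's side. I handed the job in at about 21.6 s.

**How it went in:** I put the sprung pin into the left recess with the rail yawed, then pressed it in and swung the fixed end between the lugs. I then eased the rail back until it stopped firmly at the right lug.

**Last checks:**
- **Rail seating:** the rail's right end sits against its lug. The gap at the left lug measured about 11.5–11.8 mm, where 12 mm is nominal. The picture scale leaves about 0.5 mm uncertain, so both pins look fully home.
- **Toggle:** its tip matches the expected "on" position, and the push force had dropped to about zero, so it snapped over.
- **Bystanders:** the mug and the cast are where they were, and the gripper is clear of everything.

**What did not go smoothly:**
- On the first approach the sprung pin touched the front of the left lug with about 12 N. I backed off and tried again without dropping the shield.
- The fixed pin caught at the mouth of the right recess and needed a shift of about 0.5–1 mm.
- The two cameras disagreed by 2–5 mm sideways, so I relied on the top camera and contact forces for the final seating.

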